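# Slide the sample tray over the gap onto the drying deck

### The job

Slide the grey tray with its two sample jars off the wooden loading stand, straight across the open gap and in between the side guides of the aluminium drying deck, until it bears gently but definitely (around 10 newtons) on the sprung buffer at the far end. Keep the tray level all the way: it must neither be lifted off nor dip into the gap, so hold its tail down by the blue grip, and do not force it. Then let go of the tray, swing the red retaining arm fully shut behind it and let that go too, with the jars still standing in the tray and nothing else on the desk disturbed.

Things in the scene. Friction and masses are not known exactly. Their poses are not given: they have to be found in the camera images.
- tray: (All sizes in mm.) Loose grey tray, 116 long (x) x 110 wide (y), walls 3 thick and 22 high, 0.7 kg with its jars. Origin: centre of its underside; +x to its front (push direction), z up. Its front edge is turned up 4 mm below. The weight lies ahead of the middle and the gap is wider than half the tray: unless the tail is held down or the grip held firmly, the front tips into the gap.
- tray_grip (a point): Top centre of the tray's blue upright grip plate: 10 thick (tray x), 40 wide (tray y), top 58 above the underside, centre 17 ahead of the tail edge (41 behind the tray's origin). Above the 22 mm walls it is free: 37 mm from its front face to the jars. Axes as the tray's.
- tray_front (a point): Middle of the tray's front edge at underside height, 58 mm ahead of the tray's origin.
- tray_tail (a point): Middle of the tray's tail edge at underside height, 58 mm behind the tray's origin.
- jar_left: Loose white screw-lid sample jar with a red lid, 46 diameter x 56, 0.14 to 0.26 kg, in the tray's left (+y) front well, centred 24 ahead of and 26 beside the tray's origin, its top 60 above the tray's underside. Origin: centre of its underside; z up.
- jar_right: The same kind of jar with a blue lid, in the tray's right (-y) front well.
- loading_stand: Fixed wooden-topped stand, 130 (x, push direction) x 136 (y), flat top 45 mm above the desk. Origin: centre of its footprint at desk height; +x points to the drying deck, whose mouth lies 62 to 78 beyond the stand's edge, up to 6 to one side and turned up to 0.04 rad.
- drying_deck: Fixed aluminium deck 182 (x) x 166 (y), top 44 above the desk (1 below the stand's). Origin: at desk height, 4 short of its middle; +x = the way in, edges at x = -87 and 95; the tray runs along y = 0. Guides 13 high, 116 apart (3 free each side of the tray), flared at the mouth, where the plate's first 20 mm are bevelled down 4.
- buffer: Blue bracket at the deck's end, 40 high; origin at its foot, 91 beyond the deck's origin, axes as the deck's. It bears an adjustable screw with a sprung rubber pad facing the mouth (22 diameter, 15 above the deck), 8 N per mm. The pad's face is 22 to 36 nearer the mouth than the bracket's origin, differently every time: the tray touches it with its origin -3 to +11 from the deck's in x.
- retainer (a joint): Hinge of the red retaining arm, rad. 0 = open (pointing back out of the mouth, 10 degrees outward); 1.745 = fully shut (straight across the mouth along the deck's +y, 5 to 20 mm behind the tail of a seated tray), a dead stop. Grows clockwise seen from above. Stays where it is left (0.06 N m of friction).
- retainer_pivot (a point): The arm's vertical pivot axis, on the drying deck's right-hand guide: 71 mm before and 70 mm to the right (-y) of the deck's origin, 58 mm above the desk (underside of the arm). Axes as the deck's.
- retainer_peg (a point): Top centre of the black upright peg on the arm, 12 diameter, free over 35 mm below this point, 48 mm from the pivot axis. Its top is 101 mm above the desk. The arm is 58 long, 10 wide, 8 thick.
- weight: Loose slotted iron weight, 68 diameter x 12: bystander. Origin: centre of underside.
- cutter: Loose brass cutter ring, 63 diameter x 25: bystander. Origin: centre of underside.
Not all that is in view belongs to the job. What is meant by the jar_right is not green, and is the larger of those in its own colour.

How it is judged:
On the way, in this order (a step that is already met when the one before it is completed fails the run):
1. the tray lies between the guides of the drying deck and bears on the sprung buffer with more than 5 N for 0.2 s (contact force between tray and buffer above 5 N and x of tray in the frame of drying_deck above -0.008 m), for 0.2 s.
2. the retaining arm is shut behind the tray (beyond 1.65 rad) (value of joint retainer above 1.65 rad), for 0.2 s.
At the end, for the whole second after the job is handed in: The tray rests level between the guides of the drying deck (origin -9 to +15 mm from the deck's along x, within 6 mm sideways, underside 40 to 49 mm above the desk); the arm is shut (over 1.65 rad); both jars stand upright in the tray; all at rest (value of joint retainer above 1.65 rad and x of tray in the frame of drying_deck between -0.009 and 0.015 m and y of tray in the frame of drying_deck between -0.006 and 0.006 m and height (world z) of tray between 0.04 and 0.049 m and angle between tray's own z axis and vertical below 0.04 rad and horizontal distance between each of jar_left, jar_right and tray below 0.05 m and angle between each of jar_left, jar_right's own z axis and vertical below 0.15 rad and linear speed of tray below 0.01 m/s); the robot touches nothing.
It fails at once if the tray's front or tail edge dips more than 7 mm below the loading stand's top (height (world z) of any of tray_front, tray_tail below 0.038 m).
It fails at once if the tray is lifted: its front or tail edge more than 10 mm above the loading stand's top (height (world z) of any of tray_front, tray_tail above 0.055 m).
It fails at once if the tray is forced: more than 15 N on the buffer, or 35 N on the drying deck (guides, buffer and arm included) (contact force between tray and buffer above 15 N or contact force between tray and drying_deck above 35 N).
It fails at once if a jar is tipped by more than 0.5 rad (angle between any of jar_left, jar_right's own z axis and vertical above 0.5 rad).
It fails at once if a bystander (iron weight, cutter ring) is moved by more than 25 mm (distance of any of weight, cutter from where it was at the start of the episode above 0.025 m).
It also fails if it takes over 72 s, if anything falls off the work surface, if the arm or the gripper's body presses on something with over 40 N, if the wrist force passes 120 N, or if a joint passes its speed limit or range.

### The arm

A 6-joint arm with a two-finger parallel gripper is mounted at the origin on a cart in front of the work surface, level with it; the furniture and walls round the work are solid. World frame = base frame: x ahead of the robot, y to its left, z up, the work surface at z = 0. Lengths are in m, angles in rad, forces in N, time in s.
With the tool pointing down it reaches from about 0.3 to 0.75 m from the base axis. Payload 8.5 kg.
Tool frame: the origin (TCP) lies between the finger pads; the fingertips stand 8 mm ahead of it and the grasp point (between the pads) lies 11 mm behind it; z points along the fingers, y is the line along which they close (so a half turn about z gives the same grasp; the last joint's range is limited). The gripper opens to 85 mm and grips with 20 to 120 N. Pads are 22 mm wide; open, the fingers measure 114 mm over their backs; the gripper's body (76 mm by 85 mm) begins 54 mm behind the grasp point. The pads swing forward as they close: fully open they stand 13 mm farther back than shut.
Start: joints at [1.016, 0.381, 1.297, -0, 1.464, -0.215], TCP at [0.183, 0.519, 0.239] pointing down, gripper open.
Joint ranges: [-3.11, 3.11], [-0.89, 2.33], [0.22, 2.48], [-1.42, 4.56], [0.17, 2.85], [-2.88, 2.88]. Speed limits (rad/s): [2.39, 2.39, 3.14, 3.14, 3.14, 3.14].

### API

Orientations are given as a unit quaternion [w, x, y, z].
In Python, from plant import bot gives the robot as it stands.
- The arm moves only by the tool arm_command, never from a script. Its argument "targets" is a list of rows, each an object of numbers: "x", "y", "z": the shift along the world's x, y, z in units of 40 mm (1.0 is 40 mm); "rx", "ry", "rz": the turn, a rotation vector about the world's x, y, z in units of 6 degrees (1.0 is 6 degrees); "claw": the closure, from -1 (fully open) to 1 (shut). In form: [{"x": .., "y": .., "z": .., "rx": .., "ry": .., "rz": .., "claw": ..}, ...]. A call has exactly 5 rows; each row shifts and turns the commanded pose from where the row before left it; what a row does not reach is not made up. A row lasts 1/12 s, in which the tool goes at most 41.7 mm and 7.16 degrees, less where a joint would pass 70% of its speed; a pose out of reach is approached as far as the arm can. A call is refused whole if a number of a shift passes 1 or a number of a turn 1, either way. A call with a gripper value outside its range is refused whole. The fingers move at their own pace and stop on an object; "force" is the grip in N (left out, the last holds). Time passes only in rows, so rows that do not move let the fingers close, or fill a call up. It gives the time, the measured TCP pose, the force, the opening and the grip force at its end, in the units of the state.
- bot.read_state(): the state, without advancing time (a new reading comes with each control period).
- bot.read_camera(name): name is "scene" or "top" or "wrist"; returns the picture (480x640x3 uint8, red, green, blue); there is no depth.
- bot.camera_model(name): a dict with "mtx" (3x3 intrinsics, pixels), "dist_coeffs" ([k1, k2, p1, p2, k3] as OpenCV has them; the pictures are not rectified), "pose" (4x4, takes a point from camera to world coordinates). Camera axes: x right, y up, looking along -z (the intrinsics and any distortion apply to the point x, -y, -z); pixel columns grow to the right and rows downward; lengths in m; the calibration is good to about 2 mm. A picture is of the moment at which its call begins: read the wrist's pose just before it. camera_model takes no time and is no camera call; for the wrist camera it gives the pose at the moment of the call.
- bot.finish_job(): hands the job in; it is judged then, once.
The state is a dict: "time": time; "joint_pos": joint angles; "joint_vel": joint speeds; "effort": joint torques, N m; "ee_pos": TCP position; "orientation": TCP orientation; "contact_force": force on the tool from outside, world axes, zero at the start; "wrist_torque": the same for the moment, N m; "finger_gap": finger opening in m; "grip_force": force on a finger pad.
Only numpy, scipy, OpenCV 4.12 (cv2) and the standard library are available. Lean on these libraries where they do the work, as an engineer would, in place of code of your own. Each camera call takes 0.05 s, during which the arm holds its last target. There are 200 camera calls.

## Working session

There is one attempt and no reset: what is moved stays moved. The work goes in short steps, Python scripts to look and compute and a tool call to move; the robot and the scene stay as the last step left them, time stands still between calls to the robot, and variables do not carry over. Pictures are saved under pics/ and viewed, at most 10 in all, crops included, and the job is handed in when it is done.

Besides the shell and the picture viewer there is one more tool, called in YAML: its name, and indented under it one key for each argument. arm_command: Moves the arm, as the interface text tells. Its arguments: {"type":"object","properties":{"targets":{"type":"array","items":{"type":"object","properties":{"x":{"type":"number"},"y":{"type":"number"},"z":{"type":"number"},"rx":{"type":"number"},"ry":{"type":"number"},"rz":{"type":"number"},"claw":{"type":"number"}}}},"force":{"type":"number"}},"required":["targets"]}

```bash
ls; mkdir -p pics; python3 - <<'E'
from plant import bot
import cv2
for n in ("scene","top"):
    im=bot.read_camera(n); cv2.imwrite(f"pics/{n}0.png",im[:,:,::-1])
    m=bot.camera_model(n); print(n,m)
print(bot.read_state())
E
```

```text
pics
scene {'mtx': array([[512.44663105,   0.        , 321.22297461],
       [  0.        , 512.44663105, 247.10310047],
       [  0.        ,   0.        ,   1.        ]]), 'dist_coeffs': array([0.00501051, 0.        , 0.        , 0.        , 0.        ]), 'pose': array([[ 0.56696093,  0.39882792, -0.72075765, -0.18952178],
       [-0.82374316,  0.27282066, -0.49700713, -0.24529097],
       [-0.00158274,  0.87550281,  0.48321043,  0.58826565],
       [ 0.        ,  0.        ,  0.        ,  1.        ]])}
top {'mtx': array([[467.86334336,   0.        , 317.46489088],
       [  0.        , 467.86334336, 244.93595619],
       [  0.        ,   0.        ,   1.        ]]), 'dist_coeffs': array([0.02099079, 0.        , 0.        , 0.        , 0.        ]), 'pose': array([[ 0.00233436,  0.99528776, -0.09693727,  0.44015221],
       [-0.99984177,  0.00403247,  0.01732532,  0.25243118],
       [ 0.01763457,  0.09688149,  0.99513969,  1.02831768],
       [ 0.        ,  0.        ,  0.        ,  1.        ]])}
{'time': 0.1, 'joint_pos': array([ 1.01568051e+00,  3.81152484e-01,  1.29816059e+00,  3.76566859e-06,
        1.46364136e+00, -2.15304930e-01]), 'joint_vel': array([-0.00028361, -0.00027341, -0.00270993, -0.00066635, -0.00113204,
       -0.00070488]), 'effort': array([ 4.51784013e-03, -4.49215364e+01, -2.31659013e+01, -4.37182382e-05,
        3.57108824e-03,  4.95522556e-05]), 'ee_pos': array([0.18318428, 0.51832358, 0.23876893]), 'orientation': array([-2.57582331e-04,  1.69089315e-01,  9.85600497e-01, -6.30291580e-04]), 'contact_force': array([1.06978843, 0.20965913, 0.40023527]), 'wrist_torque': array([ 0.00926572, -0.00069611, -0.03426592]), 'grip_force': 0.0, 'finger_gap': 0.08554513573600064}
```

View pics/top0.png

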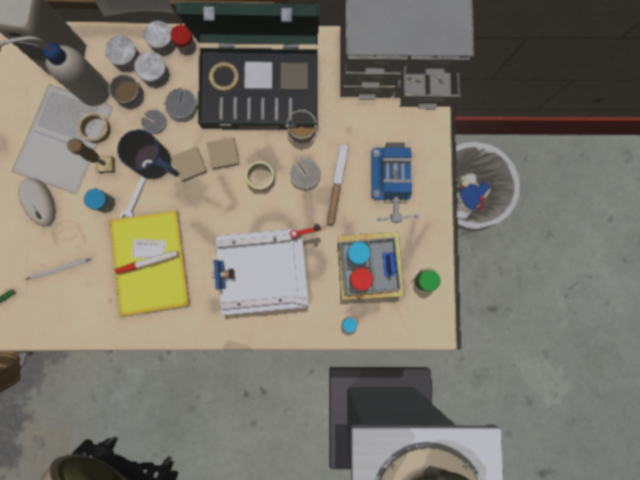

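View pics/scene0.png

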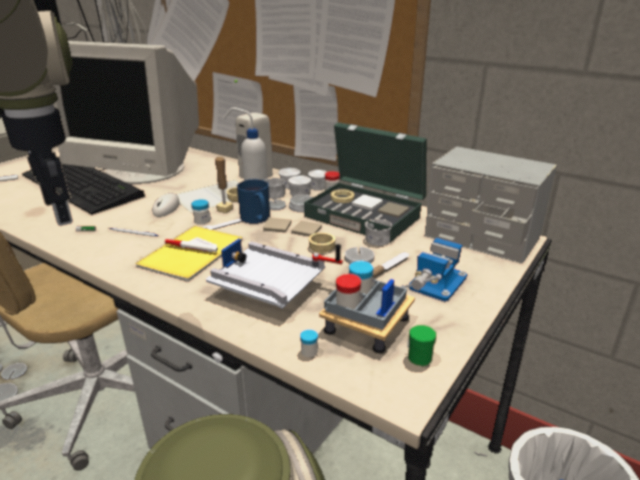

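Top view (rows down = −x, columns right = −y):
- The tray is on the stand at (370,267), with the blue grip at (390,264) and the jars at (359,253) blue and (361,279) red.
- The white deck is at (262,272), with its buffer at the left (220,275). The red arm is at (305,232), with its peg near (316,228).
- Candidates for jar_right: the cyan lid in the tray (359,253), the small cyan one (349,325) and the dark-cyan one (97,200). The green one (428,280) is excluded. I choose (359,253), the larger one, which is in the tray.

```bash
cat > h.py <<'E'
from plant import bot
import numpy as np, cv2
def ray(m,uv):
    p=cv2.undistortPoints(np.float64(uv).reshape(-1,1,2),m["mtx"],m["dist_coeffs"])[:,0]
    d=np.c_[p[:,0],-p[:,1],-np.ones(len(p))]@m["pose"][:3,:3].T
    return m["pose"][:3,3],d
def onz(m,uv,z):
    o,d=ray(m,uv); return (o+d*((z-o[2])/d[:,2])[:,None])[:,:2]
def snap(name,f):
    m=bot.camera_model(name); im=bot.read_camera(name); cv2.imwrite(f"pics/{f}.png",im[:,:,::-1]); return m,im
def hsv(im): return cv2.cvtColor(im,cv2.COLOR_RGB2HSV)
def blobs(mask,amin=30):
    n,l,s,c=cv2.connectedComponentsWithStats(mask.astype(np.uint8)); return [(c[i],s[i],l==i) for i in range(1,n) if s[i][4]>=amin]
E
python3 - <<'E'
from h import *
np.set_printoptions(precision=4,suppress=True)
m=bot.camera_model("top")
for n,uv,z in [("jarR",(359,253),.105),("jarL",(361,279),.105),("grip",(390,264),.103),("deck corners",(218,235),.044),("",(305,232),.044),("",(308,305),.044),("",(222,314),.044),("stand",(338,237),.045),("",(400,235),.045),("",(402,299),.045),("",(340,302),.045),("pegtop",(317,227),.101),("pivot",(294,234),.066),("weight",(305,174),.012),("cutter",(260,177),.025)]:
    print(n,onz(m,[uv],z)[0])
s=bot.read_state();w=bot.camera_model("wrist")
import scipy.spatial.transform as t
q=s["orientation"];R=t.Rotation.from_quat([q[1],q[2],q[3],q[0]]).as_matrix()
print(R.T@w["pose"][:3,:3]);print(R.T@(w["pose"][:3,3]-s["ee_pos"]));print(w["mtx"],w["dist_coeffs"])
im=cv2.imread("pics/top0.png")[130:350,190:460]; cv2.imwrite("pics/crop1.png",cv2.resize(im,None,fx=2.7,fy=2.7,interpolation=cv2.INTER_CUBIC))
E
```

```text
jarR [0.5144 0.154 ]
jarL [0.463  0.1503]
grip [0.4929 0.0923]
deck corners [0.5562 0.4451]
 [0.5635 0.2618]
 [0.41   0.2548]
 [0.3913 0.433 ]
stand [0.553  0.1919]
 [0.5578 0.0602]
 [0.423  0.0581]
 [0.4164 0.188 ]
pegtop [0.5665 0.2373]
pivot [0.5564 0.2843]
weight [0.6968 0.2627]
cutter [0.6861 0.3606]
[[ 0.0004  0.9591  0.2829]
 [ 1.     -0.0004 -0.0002]
 [-0.      0.2829 -0.9591]]
[ 0.071  -0.     -0.1355]
[[351.2382   0.     323.5091]
 [  0.     351.2382 243.9609]
 [  0.       0.       1.    ]] [-0.0583  0.      0.      0.      0.    ]
```

View pics/crop1.png

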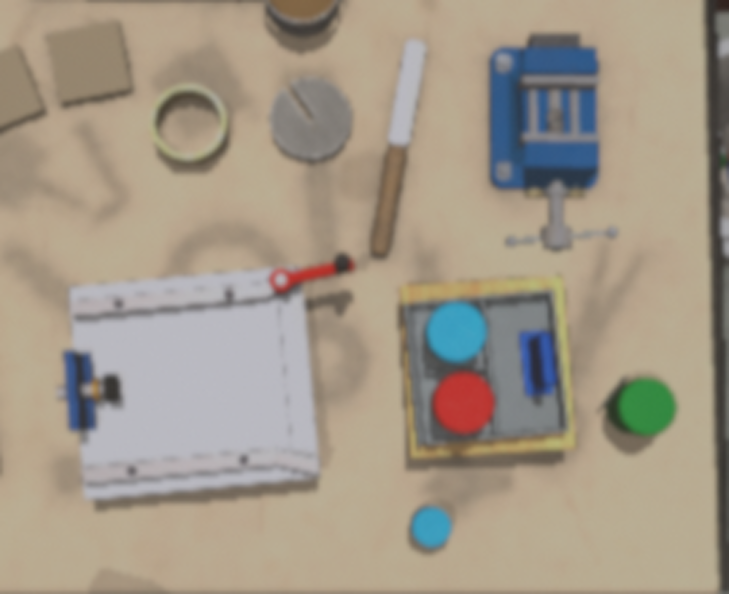

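The crop confirms the tray: both jars stand in it at crop (456,331) and (463,403), the grip is at (538,362), and the arm is open with its peg at (343,263). I'll move the wrist camera over the work.

arm_command:
  targets:
    - {"x": 0.75,"y": -0.65,"rz": 0.37}
    - {"x": 0.75,"y": -0.65,"rz": 0.37}
    - {"x": 0.75,"y": -0.65,"rz": 0.37}
    - {"x": 0.75,"y": -0.65,"rz": 0.37}
    - {"x": 0.75,"y": -0.65,"rz": 0.37}

```text
invalid input
```

arm_command:
  targets:
    - {"x": 0.75,"y": -0.65,"rz": 0.37}
    - {"x": 0.75,"y": -0.65,"rz": 0.37}
    - {"x": 0.75,"y": -0.65,"rz": 0.37}
    - {"x": 0.75,"y": -0.65,"rz": 0.37}
    - {"x": 0.75,"y": -0.65,"rz": 0.37}

```text
invalid input
```

arm_command:
  targets:
    - {"x": 0.4}
    - {}
    - {}
    - {}
    - {}

```text
invalid input
```

```bash
python3 - <<'E'
from h import *
m,im=snap("wrist","w1"); s=bot.read_state(); print(s["ee_pos"],s["orientation"],s["time"],s["contact_force"])
E
```

```text
[0.18321515 0.51837466 0.23885218] [-2.23901248e-04  1.69099937e-01  9.85598753e-01 -5.09804584e-04] 0.15 [-0.80157126 -1.36004589  0.75844657]
```

View pics/w1.png

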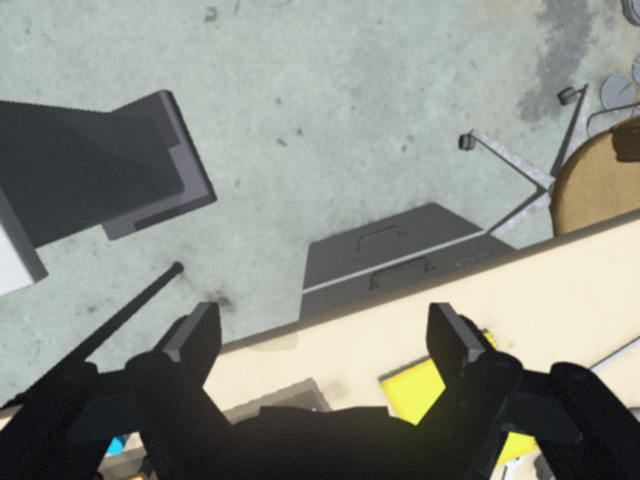

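The wrist view shows the gripper covering rows above 300 and the floor beyond. The rows seem to need every field, so I'll resend them filled out, aiming farther ahead.

arm_command:
  targets:
    - {"x": 0.65,"y": -0.45,"z": 0.1,"rx": 0,"ry": 0,"rz": 0.245,"claw": -1}
    - {"x": 0.65,"y": -0.45,"z": 0.1,"rx": 0,"ry": 0,"rz": 0.245,"claw": -1}
    - {"x": 0.65,"y": -0.45,"z": 0.1,"rx": 0,"ry": 0,"rz": 0.245,"claw": -1}
    - {"x": 0.65,"y": -0.45,"z": 0.1,"rx": 0,"ry": 0,"rz": 0.245,"claw": -1}
    - {"x": 0.65,"y": -0.45,"z": 0.1,"rx": 0,"ry": 0,"rz": 0.245,"claw": -1}

```text
time: 0.57
ee_pos: [0.3142, 0.4275, 0.2593]
orientation: [-0.0, 0.105, 0.994, -0.0]
contact_force: [0.2, 0.3, 0.2]
finger_gap: 0.0858
grip_force: 0.0
```

arm_command:
  targets:
    - {"x": 0.65,"y": -0.45,"z": 0.1,"rx": 0,"ry": 0,"rz": 0.245,"claw": -1}
    - {"x": 0.65,"y": -0.45,"z": 0.1,"rx": 0,"ry": 0,"rz": 0.245,"claw": -1}
    - {"x": 0.65,"y": -0.45,"z": 0.1,"rx": 0,"ry": 0,"rz": 0.245,"claw": -1}
    - {"x": 0.65,"y": -0.45,"z": 0.1,"rx": 0,"ry": 0,"rz": 0.245,"claw": -1}
    - {"x": 0.65,"y": -0.45,"z": 0.1,"rx": 0,"ry": 0,"rz": 0.245,"claw": -1}

```text
time: 0.98
ee_pos: [0.4444, 0.3374, 0.2793]
orientation: [-0.0, 0.041, 0.999, -0.0]
contact_force: [1.1, 0.6, -0.3]
finger_gap: 0.0855
grip_force: 0.0
```

arm_command:
  targets:
    - {"x": 0.65,"y": -0.45,"z": 0.1,"rx": 0,"ry": 0,"rz": 0.245,"claw": -1}
    - {"x": 0.65,"y": -0.45,"z": 0.1,"rx": 0,"ry": 0,"rz": 0.245,"claw": -1}
    - {"x": 0.65,"y": -0.45,"z": 0.1,"rx": 0,"ry": 0,"rz": 0.245,"claw": -1}
    - {"x": 0.65,"y": -0.45,"z": 0.1,"rx": 0,"ry": 0,"rz": 0.245,"claw": -1}
    - {"x": 0,"y": 0,"z": 0,"rx": 0,"ry": 0,"rz": 0,"claw": -1}

```text
time: 1.4
ee_pos: [0.5512, 0.2631, 0.2946]
orientation: [0.0, -0.008, 1.0, -0.001]
contact_force: [0.1, 0.8, -0.5]
finger_gap: 0.0854
grip_force: 0.0
```

```bash
python3 - <<'E'
from h import *
import pickle
m,im=snap("wrist","w2"); pickle.dump(m,open("w2.pkl","wb")); s=bot.read_state(); print(s["ee_pos"],s["orientation"],s["time"],s["contact_force"])
E
```

```text
[0.54921509 0.26468542 0.29444813] [-3.77609721e-04 -8.07966251e-03  9.99967263e-01 -2.20909374e-04] 1.45 [-0.39587326  0.90164569 -0.60789419]
```

View pics/w2.png

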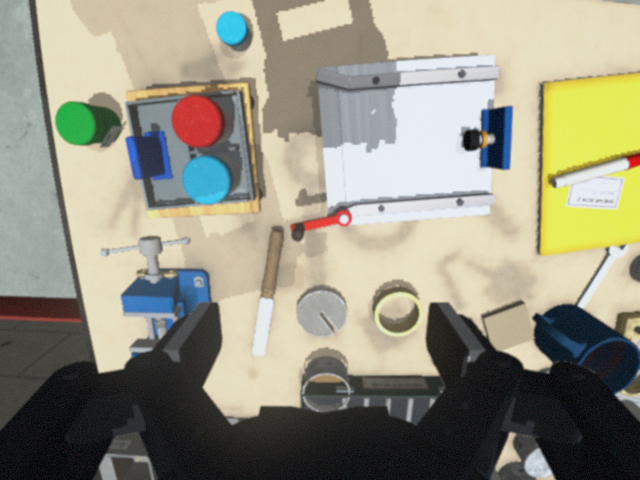

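The wrist view shows everything:
- Tray at (195,150), with the grip near (150,156) and the lids at (198,121) and (207,180).
- Deck spanning (320–498, 58–222), with its buffer at (480,138).
- Arm pivot at (343,217) and peg at (299,231).
- Weight at (322,312), cutter at (398,312), and the knife at (270,290).

```bash
python3 - <<'E'
from h import *
im=cv2.imread("pics/w2.png")
cv2.imwrite("pics/crop2.png",cv2.resize(im[45:235,310:515],None,fx=3.1,fy=3.1,interpolation=cv2.INTER_CUBIC))
g=im[:,:,::-1]
# dark/bright profile along columns across the deck
for c in (375,400,430,455,480): print(c,"top",im[45:95,c].mean(1).astype(int).tolist(),"\n   bot",im[180:226,c].mean(1).astype(int).tolist())
E
```

```text
375 top [132, 129, 128, 128, 129, 129, 132, 130, 130, 125, 128, 127, 125, 128, 128, 123, 132, 138, 151, 162, 168, 162, 166, 162, 164, 164, 162, 163, 158, 141, 134, 114, 88, 70, 70, 67, 67, 69, 80, 105, 126, 107, 87, 91, 119, 141, 160, 163, 164, 162] 
   bot [236, 239, 236, 239, 237, 237, 237, 238, 237, 238, 237, 236, 237, 237, 237, 238, 237, 234, 215, 175, 149, 128, 121, 160, 210, 231, 235, 235, 232, 234, 235, 234, 232, 230, 231, 235, 237, 237, 238, 237, 237, 235, 228, 220, 217, 215]
400 top [209, 209, 211, 210, 212, 207, 210, 208, 211, 210, 211, 200, 169, 135, 128, 164, 217, 235, 236, 238, 237, 237, 237, 237, 234, 213, 176, 163, 174, 180, 185, 182, 179, 178, 178, 177, 177, 186, 200, 178, 129, 150, 204, 231, 236, 237, 236, 238, 238, 236] 
   bot [238, 238, 238, 236, 238, 238, 236, 238, 238, 237, 239, 239, 237, 238, 234, 219, 177, 155, 146, 123, 111, 157, 207, 229, 232, 231, 231, 228, 231, 230, 228, 229, 231, 236, 238, 238, 238, 238, 236, 235, 227, 214, 202, 201, 198, 195]
430 top [212, 211, 211, 210, 209, 211, 209, 208, 212, 210, 194, 155, 139, 171, 221, 235, 238, 236, 237, 238, 237,
[... 680 characters left out ...]
6, 238, 237, 239, 238, 228, 188, 156, 153, 144, 110, 108, 156, 207, 219, 203, 199, 205, 215, 216, 217, 217, 216, 221, 234, 237, 238, 238, 237, 238, 235, 227, 219, 216, 218, 220, 218, 219, 218, 217, 217]
480 top [215, 215, 214, 215, 214, 215, 215, 213, 216, 211, 219, 227, 234, 236, 236, 237, 236, 236, 232, 217, 176, 165, 192, 213, 218, 219, 215, 213, 213, 214, 213, 208, 204, 197, 161, 134, 175, 221, 235, 236, 236, 238, 235, 236, 237, 237, 237, 236, 238, 237] 
   bot [237, 237, 237, 238, 238, 238, 238, 236, 237, 230, 197, 163, 145, 111, 105, 155, 199, 217, 220, 219, 216, 212, 211, 208, 211, 210, 220, 233, 237, 239, 237, 237, 237, 236, 228, 211, 205, 205, 206, 212, 212, 211, 213, 213, 215, 217]
```

View pics/crop2.png

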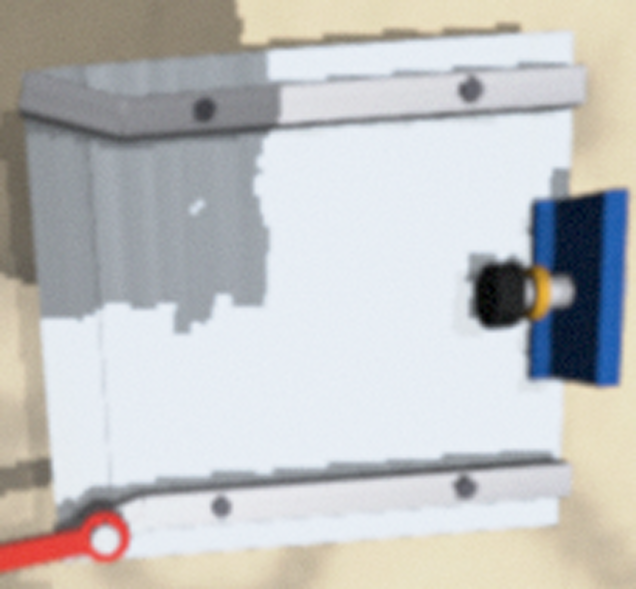

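The crop shows clean guide inner edges, top strip at crop row ~130 and bottom at ~490. The pivot ring is at crop (106,536) and the pad's face at crop column ~476.

```bash
cat > meas.py <<'E'
from h import *
import pickle
np.set_printoptions(precision=4,suppress=True)
m=pickle.load(open("w2.pkl","rb")); im=cv2.imread("pics/w2.png"); g=cv2.GaussianBlur(im,(3,3),0).astype(float).mean(2)
def cross(p,i0,i1,sign):  # subpixel place of the strongest gradient of the sign
    d=np.gradient(p[i0:i1])*sign; k=d.argmax(); k=min(max(k,1),len(d)-2); a,b,c=d[k-1:k+2]; return i0+k+.5*(a-c)/(a-2*b+c)
def fit(P):
    P=np.array(P)
    for _ in range(3):
        c=P.mean(0); v=np.linalg.svd(P-c)[2][0]; r=(P-c)@[-v[1],v[0]]; P=P[abs(r)<2*max(r.std(),3e-4)]
    v=v*np.sign(v[np.argmax(abs(v))]); return c,v,r.std()
cols=list(range(402,480,2))
T=[(c,cross(g[:,c],78,88,-1)) for c in cols]; B=[(c,cross(g[:,c],193,206,1)) for c in cols]
cT,vT,sT=fit(onz(m,T,.057)); cB,vB,sB=fit(onz(m,B,.057))
print("guides",cT,vT,sT,cB,vB,sB)
v=vT+vB; v/=np.linalg.norm(v); n=np.array([v[1],-v[0]]) # toward +x world = deck -y
print("sep",(cB-cT)@n,"yaw deg",np.degrees(np.arctan2(v[1],v[0])))
mid=(cT+cB)/2
piv=onz(m,[(344.2,217.9)],.066)[0]; print("pivot",piv,"along",(piv-mid)@v,"side",(piv-mid)@n)
E_=[(cross(g[r,:],478,502,-1),r) for r in list(range(88,104,2))+list(range(172,190,2))]
cE,vE,sE=fit(onz(m,E_,.044)); print("back edge along",(cE-mid)@v,vE,sE)
L=[(cross(g[r,:],312,332,1),r) for r in range(148,170,2)]
cL,vL,sL=fit(onz(m,L,.040)); print("mouth edge along",(cL-mid)@v,vL,sL)
h=hsv(im[:,:,::-1])
# tray grip & lids
red=((h[...,0]<8)|(h[...,0]>172))&(h[...,1]>150)&(h[...,2]>80); cy=(abs(h[...,0].astype(int)-98)<8)&(h[...,1]>120)&(h[...,2]>120)
for nme,k in (("red",red),("cyan",cy)):
    for c,s,l in blobs(k,800): print(nme,c,s,onz(m,[c],.105)[0])
print(im[140:176:3,122:176:3].tolist()[4]); 
E
python3 meas.py; python3 -c "
import cv2;im=cv2.imread('pics/w2.png');cv2.imwrite('pics/crop3.png',cv2.resize(im[78:222,115:270],None,fx=4,fy=4,interpolation=cv2.INTER_CUBIC))"
```

```text
guides [0.42   0.3758] [-0.1016  0.9948] 0.00015974627299867678 [0.5372 0.3863] [-0.0994  0.995 ] 5.324878188847587e-05
sep 0.11768836905120689 yaw deg 95.76812524714438
pivot [0.5586 0.2845] along -0.10409954897945384 side 0.06986626486697536
back edge along 0.06125294930956796 [0.9952 0.098 ] 0.00018085006172687841
mouth edge along -0.121100243290775 [0.9955 0.0951] 9.318187252112252e-05
red [197.1857 120.7281] [ 172   95   51   52 2041] [0.4641 0.149 ]
cyan [205.8325 179.5644] [ 182  155   48   49 1839] [0.516  0.1532]
[[187, 216, 226], [186, 211, 224], [188, 139, 128], [216, 107, 54], [215, 112, 60], [132, 75, 52], [70, 52, 45], [70, 52, 47], [70, 52, 47], [69, 53, 51], [71, 52, 47], [70, 49, 46], [68, 49, 43], [100, 59, 49], [194, 98, 55], [151, 99, 79], [152, 148, 137], [153, 147, 137]]
```

View pics/crop3.png

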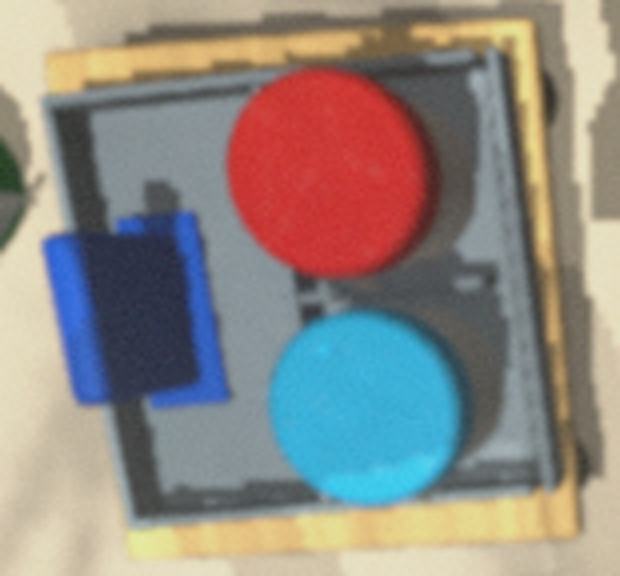

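The crop shows the grip's top strip with corners at crop (45,238), (90,232), (122,398), (80,405). The tray wall corners are at (45,98), (133,525), (557,488), (493,52). The lids are red at (330,172) and blue at (367,408).

```bash
cat >> meas.py <<'E'
print("----")
O=mid-.0339*v; print("deck origin",O)
f=lambda P,z: onz(m,np.array(P)/4+[115-.375,78-.375],z)
W=f([(45,98),(133,525),(557,488),(493,52)],.067); print("tray corners",W,"len",np.linalg.norm(W-np.roll(W,-1,0),axis=1))
c=W.mean(0); u=(W[2]+W[3]-W[0]-W[1]);u/=np.linalg.norm(u); print("tray c",c,"yaw",np.degrees(np.arctan2(u[1],u[0])), "yaw edges",[np.degrees(np.arctan2(*(e[::-1]))) for e in (W[3]-W[0],W[2]-W[1],(W[0]-W[1])@[[0,-1],[1,0]],(W[3]-W[2])@[[0,-1],[1,0]])])
G=f([(45,238),(90,232),(122,398),(80,405)],.103); print("grip",G,G.mean(0),"expected",c-.041*u)
b=(h[...,0]>105)&(h[...,0]<125)&(h[...,1]>150)&(h[...,2]>150); b[:, 150:]=0; b[:130]=0;b[190:]=0
for cc,s,l in blobs(b,100):
    r=cv2.minAreaRect(np.argwhere(l)[:,::-1].astype(np.float32)); print(cc,s,r,onz(m,[r[0]],.103))
d=c-O; n=np.array([v[1],-v[0]]); print("tray in deck x,y:",d@v,-(d@n))
g2=G.mean(0)-O; print("grip in deck",g2@v,-(g2@n))
E
python3 meas.py | sed -n '/----/,$p'
```

```text
----
deck origin [0.482  0.3473]
tray corners [[0.4443 0.065 ]
 [0.5516 0.0755]
 [0.5404 0.1896]
 [0.434  0.1776]] len [0.1079 0.1147 0.1071 0.1131]
tray c [0.4926 0.1269] yaw 95.40583722815907 yaw edges [np.float64(95.19702919374657), np.float64(95.61181380843038), np.float64(95.619987619243), np.float64(96.45373264885232)]
grip [[0.4781 0.0809]
 [0.4769 0.0917]
 [0.5144 0.0949]
 [0.516  0.0845]] [0.4964 0.088 ] expected [0.4965 0.0861]
[133.5655 157.0345] [127 137  14  41 290] ((133.72213745117188, 157.26622009277344), (41.198760986328125, 7.4239349365234375), 78.2317123413086) [[0.4962 0.0861]]
tray in deck x,y: -0.22029283357660284 0.011603671590473635
grip in deck -0.2594101096715969 0.011781626404147446
```

Deck origin is (0.4820, 0.3473) at yaw 95.8°. The grip is at (0.4964, 0.0865), tray yaw about 95.6°, with the tray 11.6 mm to the deck's left. I'll go above the grip with the fingers partly closed.

arm_command:
  targets:
    - {"x": -0.13,"y": -0.445,"z": -0.3,"rx": 0,"ry": 0,"rz": 0.08,"claw": 0.15}
    - {"x": -0.13,"y": -0.445,"z": -0.3,"rx": 0,"ry": 0,"rz": 0.08,"claw": 0.15}
    - {"x": -0.13,"y": -0.445,"z": -0.3,"rx": 0,"ry": 0,"rz": 0.08,"claw": 0.15}
    - {"x": -0.13,"y": -0.445,"z": -0.3,"rx": 0,"ry": 0,"rz": 0.08,"claw": 0.15}
    - {"x": -0.13,"y": -0.445,"z": -0.3,"rx": 0,"ry": 0,"rz": 0.08,"claw": 0.15}
  force: 70

```text
time: 1.87
ee_pos: [0.5201, 0.1775, 0.2347]
orientation: [-0.0, -0.031, 1.0, 0.0]
contact_force: [-0.2, -0.4, -0.6]
finger_gap: 0.0364
grip_force: 0.0
```

arm_command:
  targets:
    - {"x": -0.13,"y": -0.445,"z": -0.3,"rx": 0,"ry": 0,"rz": 0.08,"claw": 0.15}
    - {"x": -0.13,"y": -0.445,"z": -0.3,"rx": 0,"ry": 0,"rz": 0.08,"claw": 0.15}
    - {"x": -0.13,"y": -0.445,"z": -0.3,"rx": 0,"ry": 0,"rz": 0.08,"claw": 0.15}
    - {"x": -0.13,"y": -0.445,"z": -0.3,"rx": 0,"ry": 0,"rz": 0.08,"claw": 0.15}
    - {"x": -0.13,"y": -0.445,"z": -0.3,"rx": 0,"ry": 0,"rz": 0.08,"claw": 0.15}
  force: 70

```text
time: 2.28
ee_pos: [0.4942, 0.0885, 0.1748]
orientation: [-0.0, -0.052, 0.999, 0.0]
contact_force: [1.0, -0.1, 0.3]
finger_gap: 0.0364
grip_force: 0.0
```

arm_command:
  targets:
    - {"x": 0,"y": 0,"z": 0,"rx": 0,"ry": 0,"rz": 0,"claw": 0.15}
    - {"x": 0,"y": 0,"z": 0,"rx": 0,"ry": 0,"rz": 0,"claw": 0.15}
    - {"x": 0,"y": 0,"z": 0,"rx": 0,"ry": 0,"rz": 0,"claw": 0.15}
    - {"x": 0,"y": 0,"z": 0,"rx": 0,"ry": 0,"rz": 0,"claw": 0.15}
    - {"x": 0,"y": 0,"z": 0,"rx": 0,"ry": 0,"rz": 0,"claw": 0.15}
  force: 70

```text
time: 2.7
ee_pos: [0.4956, 0.0894, 0.1758]
orientation: [0.001, -0.052, 0.999, 0.0]
contact_force: [0.2, -0.5, -0.4]
finger_gap: 0.0362
grip_force: 0.0
```

```bash
python3 - <<'E'
from h import *
import pickle
m,im=snap("wrist","w3"); pickle.dump(m,open("w3.pkl","wb")); s=bot.read_state(); print(s["ee_pos"],s["orientation"],s["time"],s["finger_gap"],s["contact_force"])
h=hsv(im); b=(h[...,0]>105)&(h[...,0]<125)&(h[...,1]>120)&(h[...,2]>60)
for c,st,l in blobs(b,100): r=cv2.minAreaRect(np.argwhere(l)[:,::-1].astype(np.float32)); print(c,st,r,onz(m,[r[0]],.103))
E
```

```text
[0.49548033 0.08924054 0.17571097] [ 4.07261755e-04 -5.20577904e-02  9.98643991e-01 -9.26937634e-06] 2.75 0.03583873219929739 [ 0.42943197 -0.36061356 -0.31388565]
[318.771518   242.34063641] [ 305  206   29   81 1917] ((319.0, 246.0), (80.0, 28.0), 90.0) [[0.48772232 0.08530403]]
[315.45896657 378.05775076] [294 366  37  40 329] ((317.01123046875, 379.3056335449219), (47.37996292114258, 28.196496963500977), 37.99873352050781) [[0.58555165 0.09378079]]
```

View pics/w3.png

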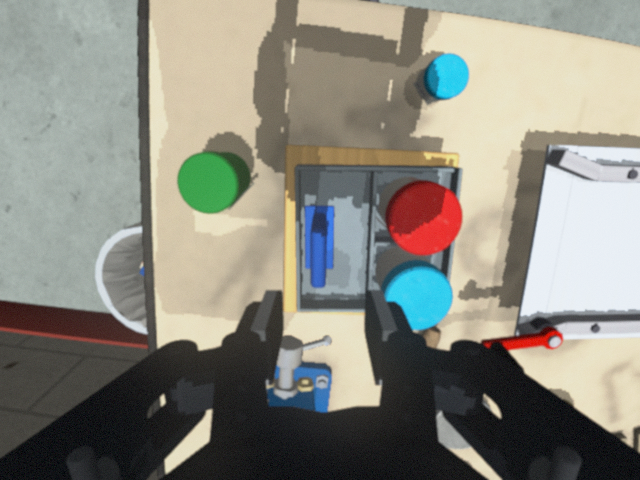

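The fingers straddle the grip's line. The grip top strip is at cols 311–327, its far end at row 287, and the tray walls are at rows ~166 and ~311. I'll compute the offset from these.

```bash
python3 - <<'E'
from h import *
import pickle
np.set_printoptions(precision=4,suppress=True)
m=pickle.load(open("w3.pkl","rb")); im=cv2.imread("pics/w3.png"); g=cv2.GaussianBlur(im,(3,3),0).astype(int)
print("blue col319 rows 200-292:",[tuple(x) for x in g[202:294:3,319]])
print("row 255:",[tuple(x) for x in g[255,302:340:2]])
for c in (345,362): print("col",c,g[158:176,c].mean(1).astype(int).tolist(), g[298:322,c].mean(1).astype(int).tolist())
print("row 300:",g[300,284:306].mean(1).astype(int).tolist(),"row 200", g[200,284:306].mean(1).astype(int).tolist(),"right r175",g[175,445:470].mean(1).astype(int).tolist(),"r250",g[250,445:470].mean(1).astype(int).tolist())
print(onz(m,[(319,287),(319,220),(311,253),(327,253)],.103)); print(onz(m,[(345,166),(345,310),(297,230),(460,230)],.067))
E
```

```text
blue col319 rows 200-292: [(np.int64(110), np.int64(107), np.int64(98)), (np.int64(113), np.int64(88), np.int64(76)), (np.int64(135), np.int64(73), np.int64(46)), (np.int64(128), np.int64(70), np.int64(44)), (np.int64(89), np.int64(56), np.int64(45)), (np.int64(80), np.int64(52), np.int64(42)), (np.int64(79), np.int64(51), np.int64(43)), (np.int64(82), np.int64(55), np.int64(46)), (np.int64(84), np.int64(56), np.int64(46)), (np.int64(96), np.int64(59), np.int64(44)), (np.int64(131), np.int64(73), np.int64(48)), (np.int64(198), np.int64(106), np.int64(59)), (np.int64(204), np.int64(108), np.int64(59)), (np.int64(204), np.int64(108), np.int64(58)), (np.int64(204), np.int64(109), np.int64(59)), (np.int64(205), np.int64(110), np.int64(60)), (np.int64(205), np.int64(109), np.int64(60)), (np.int64(203), np.int64(108), np.int64(59)), (np.int64(201), np.int64(105), np.int64(59)), (np.int64(203), np.int64(108), np.int64(61)), (np.int64(202), np.int64(106), np.int64(60)), (np.int64(201), np.int64(106), np.int64(58)), (np.int64(198), np.int64(104), np.int64(58)), (np.int64(198), np.int64(105), 
[... 1550 characters left out ...]
70, 71, 78, 97, 126, 152, 168, 177, 183, 191, 200, 207, 210, 211, 211, 210, 210]
row 300: [168, 186, 194, 195, 195, 196, 195, 195, 193, 192, 190, 178, 162, 150, 144, 127, 100, 78, 73, 75, 75, 75] row 200 [143, 156, 177, 188, 189, 179, 156, 137, 129, 127, 117, 101, 89, 83, 77, 71, 71, 77, 82, 91, 110, 133] right r175 [141, 137, 134, 134, 128, 109, 81, 57, 47, 46, 48, 55, 75, 109, 141, 162, 178, 198, 213, 219, 220, 221, 221, 221, 220] r250 [53, 50, 49, 56, 81, 117, 147, 163, 177, 192, 199, 198, 195, 192, 190, 188, 187, 186, 184, 184, 185, 187, 189, 190, 190]
[[0.5151 0.0881]
 [0.4713 0.0836]
 [0.4928 0.0808]
 [0.4917 0.0907]]
[[0.44   0.0978]
 [0.5477 0.111 ]
 [0.4883 0.069 ]
 [0.4759 0.1861]]
```

arm_command:
  targets:
    - {"x": 0.02,"y": -0.08,"z": -0.3,"rx": 0,"ry": 0,"rz": -0.03,"claw": 0.15}
    - {"x": 0,"y": 0,"z": -0.3,"rx": 0,"ry": 0,"rz": 0,"claw": 0.15}
    - {"x": 0,"y": 0,"z": -0.3,"rx": 0,"ry": 0,"rz": 0,"claw": 0.15}
    - {"x": 0,"y": 0,"z": -0.3,"rx": 0,"ry": 0,"rz": 0,"claw": 0.15}
    - {"x": 0,"y": 0,"z": -0.3,"rx": 0,"ry": 0,"rz": 0,"claw": 0.15}
  force: 70

```text
time: 3.17
ee_pos: [0.4963, 0.0857, 0.115]
orientation: [0.0, -0.05, 0.999, -0.0]
contact_force: [0.1, -0.5, 0.0]
finger_gap: 0.0363
grip_force: 0.0
```

arm_command:
  targets:
    - {"x": 0,"y": 0,"z": -0.2,"rx": 0,"ry": 0,"rz": 0,"claw": 0.15}
    - {"x": 0,"y": 0,"z": -0.2,"rx": 0,"ry": 0,"rz": 0,"claw": 0.15}
    - {"x": 0,"y": 0,"z": -0.2,"rx": 0,"ry": 0,"rz": 0,"claw": 0.15}
    - {"x": 0,"y": 0,"z": -0.15,"rx": 0,"ry": 0,"rz": 0,"claw": 0.15}
    - {"x": 0,"y": 0,"z": -0.1,"rx": 0,"ry": 0,"rz": 0,"claw": 0.15}
  force: 70

```text
time: 3.58
ee_pos: [0.4961, 0.0854, 0.0807]
orientation: [-0.0, -0.05, 0.999, 0.0]
contact_force: [0.6, -0.7, -0.1]
finger_gap: 0.0363
grip_force: 0.0
```

arm_command:
  targets:
    - {"x": 0,"y": 0,"z": 0,"rx": 0,"ry": 0,"rz": 0,"claw": 0.3}
    - {"x": 0,"y": 0,"z": 0,"rx": 0,"ry": 0,"rz": 0,"claw": 0.4}
    - {"x": 0,"y": 0,"z": 0,"rx": 0,"ry": 0,"rz": 0,"claw": 0.5}
    - {"x": 0,"y": 0,"z": 0,"rx": 0,"ry": 0,"rz": 0,"claw": 0.6}
    - {"x": 0,"y": 0,"z": 0,"rx": 0,"ry": 0,"rz": 0,"claw": 0.65}
  force: 20

```text
time: 4.0
ee_pos: [0.4962, 0.0853, 0.0816]
orientation: [0.0, -0.05, 0.999, -0.0]
contact_force: [0.1, -0.7, 0.7]
finger_gap: 0.0148
grip_force: 0.0
```

```bash
python3 - <<'E'
from h import *
m,im=snap("wrist","w4"); m2,im2=snap("scene","s4")
s=bot.read_state(); print(s["ee_pos"],s["orientation"],s["time"],s["finger_gap"],s["contact_force"],s["grip_force"])
a=im[150:480,200:520]; b=cv2.resize(im2[250:370,290:430],None,fx=2.75,fy=2.75,interpolation=cv2.INTER_CUBIC)
cv2.imwrite("pics/c4.png",np.hstack([a,b])[:,:,::-1])
E
```

```text
[0.49619346 0.08532934 0.08152948] [ 2.41231337e-04 -4.99726789e-02  9.98750556e-01 -1.94815001e-05] 4.1 0.014680992969279154 [ 0.09433398 -0.17256476 -0.29120266] 0.0
```

View pics/c4.png

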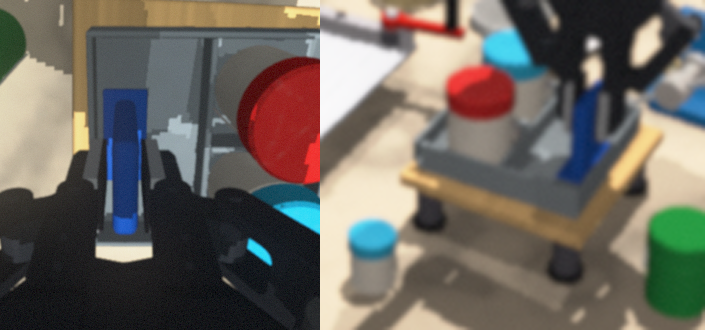

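The grip plate stands between the two fingers, clear of the jars. Now I'll close.

arm_command:
  targets:
    - {"x": 0,"y": 0,"z": 0,"rx": 0,"ry": 0,"rz": 0,"claw": 0.7}
    - {"x": 0,"y": 0,"z": 0,"rx": 0,"ry": 0,"rz": 0,"claw": 0.75}
    - {"x": 0,"y": 0,"z": 0,"rx": 0,"ry": 0,"rz": 0,"claw": 0.8}
    - {"x": 0,"y": 0,"z": 0,"rx": 0,"ry": 0,"rz": 0,"claw": 0.9}
    - {"x": 0,"y": 0,"z": 0,"rx": 0,"ry": 0,"rz": 0,"claw": 1}
  force: 60

```text
time: 4.52
ee_pos: [0.4962, 0.0856, 0.0816]
orientation: [0.0, -0.05, 0.999, 0.0]
contact_force: [-1.1, 3.7, 5.1]
finger_gap: 0.0089
grip_force: 58.8
```

arm_command:
  targets:
    - {"x": 0,"y": 0,"z": 0,"rx": 0,"ry": 0,"rz": 0,"claw": 1}
    - {"x": 0,"y": 0,"z": 0,"rx": 0,"ry": 0,"rz": 0,"claw": 1}
    - {"x": 0,"y": 0,"z": 0,"rx": 0,"ry": 0,"rz": 0,"claw": 1}
    - {"x": 0,"y": 0,"z": 0,"rx": 0,"ry": 0,"rz": 0,"claw": 1}
    - {"x": 0,"y": 0,"z": 0,"rx": 0,"ry": 0,"rz": 0,"claw": 1}
  force: 90

```text
time: 4.93
ee_pos: [0.4962, 0.0856, 0.0816]
orientation: [0.0, -0.05, 0.999, 0.0]
contact_force: [-0.4, 3.5, 5.0]
finger_gap: 0.009
grip_force: 88.1
```

```bash
python3 - <<'E'
from h import *
s=bot.read_state(); print(s["ee_pos"],s["orientation"],s["time"],s["finger_gap"],s["contact_force"],s["wrist_torque"],s["grip_force"])
O=np.array([.4820,.3473]); v=np.array([-.1005,.9949]); n=np.array([v[1],-v[0]])
d=s["ee_pos"][:2]-O; print("tool in deck x,y",d@v,-(d@n))
for x in (-.2595,-.2,-.155,-.041): print(x,O+x*v)
E
```

```text
[0.49622718 0.0855614  0.08162322] [ 2.98121242e-04 -4.99991303e-02  9.98749204e-01  1.60219598e-04] 4.9333 0.009018254078543956 [-0.40811757  3.51390098  5.01859567] [ 0.52435773  0.17273894 -0.05370973] 88.13345432281494
tool in deck x,y -0.261833564499357 0.012150109361462475
-0.2595 [0.50807975 0.08912345]
-0.2 [0.5021  0.14832]
-0.155 [0.4975775 0.1930905]
-0.041 [0.4861205 0.3065091]
```

Gripped firmly, pressing down about 5 N, with yaw matching the deck at 95.7°. Next I slide forward, shifting 12 mm toward +x to centre on the deck.

arm_command:
  targets:
    - {"x": 0.008,"y": 0.06,"z": 0,"rx": 0,"ry": 0,"rz": 0,"claw": 1}
    - {"x": 0.014,"y": 0.1,"z": 0,"rx": 0,"ry": 0,"rz": 0,"claw": 1}
    - {"x": 0.018,"y": 0.13,"z": 0,"rx": 0,"ry": 0,"rz": 0,"claw": 1}
    - {"x": 0.018,"y": 0.13,"z": 0,"rx": 0,"ry": 0,"rz": 0,"claw": 1}
    - {"x": 0.014,"y": 0.1,"z": 0,"rx": 0,"ry": 0,"rz": 0,"claw": 1}
  force: 90

```text
time: 5.35
ee_pos: [0.4994, 0.105, 0.0816]
orientation: [0.0, -0.05, 0.999, -0.001]
contact_force: [-1.5, -7.6, 5.8]
finger_gap: 0.0085
grip_force: 88.5
```

```bash
cat > st.py <<'E'
from h import *
np.set_printoptions(precision=4,suppress=True)
s=bot.read_state(); O=np.array([.4820,.3473]); v=np.array([-.1005,.9949]); n=np.array([v[1],-v[0]])
d=s["ee_pos"][:2]-O; q=s["orientation"]; F=s["contact_force"]
import scipy.spatial.transform as t
R=t.Rotation.from_quat([q[1],q[2],q[3],q[0]]).as_matrix()
print("t",round(s["time"],2),"tray in deck x,y mm",round(1e3*(d@v)+41,2),round(-1e3*(d@n),2),"z",s["ee_pos"][2],"yaw",np.degrees(np.arctan2(R[1,1],R[0,1])),"toolz",R[:,2],"F along,side,z",F[:2]@v,F[:2]@n,F[2],"tq",s["wrist_torque"],s["finger_gap"],s["grip_force"])
E
python3 st.py
```

```text
t 5.35 tray in deck x,y mm -201.81 7.03 z 0.08164910539832936 yaw 95.75910851277945 toolz [ 0.0008 -0.0027 -1.    ] F along,side,z -7.364131908791443 -2.220731317695573 5.783632122461138 tq [-1.0813  0.2573  0.0224] 0.008502785366777291 88.4703254699707
```

arm_command:
  targets:
    - {"x": 0.02,"y": 0.15,"z": 0,"rx": 0,"ry": 0,"rz": 0,"claw": 1}
    - {"x": 0.02,"y": 0.16,"z": 0,"rx": 0,"ry": 0,"rz": 0,"claw": 1}
    - {"x": 0.02,"y": 0.16,"z": 0,"rx": 0,"ry": 0,"rz": 0,"claw": 1}
    - {"x": 0.02,"y": 0.15,"z": 0,"rx": 0,"ry": 0,"rz": 0,"claw": 1}
    - {"x": 0.02,"y": 0.13,"z": 0,"rx": 0,"ry": 0,"rz": 0,"claw": 1}
  force: 90

```text
time: 5.77
ee_pos: [0.5035, 0.1349, 0.0818]
orientation: [0.0, -0.05, 0.999, -0.002]
contact_force: [-2.0, -9.7, 7.6]
finger_gap: 0.0085
grip_force: 88.8
```

```bash
python3 st.py; python3 - <<'E'
from h import *
import pickle
m,im=snap("wrist","w5"); pickle.dump(m,open("w5.pkl","wb")); m2,im2=snap("top","t5")
a=im[60:400,200:640]; b=cv2.resize(im2[200:330,200:410],(360,223),interpolation=cv2.INTER_CUBIC); b=np.vstack([b,np.zeros((117,360,3),np.uint8)])
cv2.imwrite("pics/c5.png",np.hstack([a,b])[:,:,::-1])
E
```

```text
t 5.77 tray in deck x,y mm -172.5 -0.02 z 0.08179148052244568 yaw 95.76808856490752 toolz [ 0.0009 -0.0032 -1.    ] F along,side,z -9.49421771545039 -2.9208611217320843 7.571279420140156 tq [-1.4804  0.258   0.0738] 0.008515252019389095 88.82498502731323
```

View pics/c5.png

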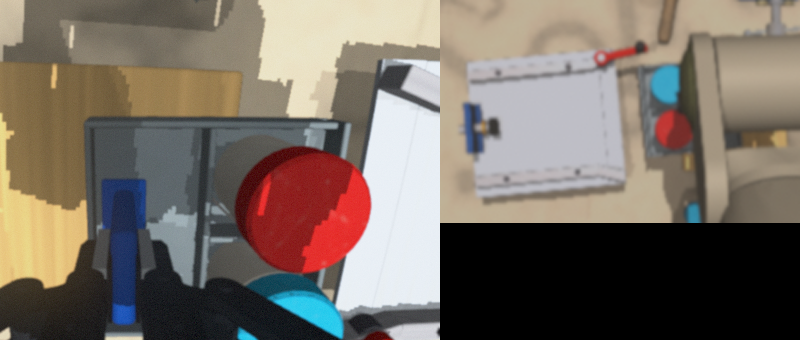

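The tray sits square and its left wall is at crop row ~119. The deck mouth starts at crop col ~345–380. I'll measure the tray's lateral position from that wall.

```bash
python3 - <<'E'
from h import *
import pickle
np.set_printoptions(precision=4,suppress=True)
O=np.array([.4820,.3473]); v=np.array([-.1005,.9949]); n=np.array([v[1],-v[0]])
m=pickle.load(open("w5.pkl","rb")); im=cv2.imread("pics/w5.png"); g=cv2.GaussianBlur(im,(3,3),0).astype(float).mean(2)
print(g[170:192,320].astype(int).tolist(),g[170:192,380].astype(int).tolist(),g[170:192,430].astype(int).tolist())
P=[]
for c in range(310,435,4):
    d=-np.gradient(g[172:186,c]); k=d.argmax(); P.append((c,172+k))
w=onz(m,P,.067)-O; x=w@v; y=-(w@n); p=np.polyfit(x,y,1); 
r=y-np.polyval(p,x); k=abs(r)<1e-3; p=np.polyfit(x[k],y[k],1); print("left wall y at tray origin",np.polyval(p,-.1725),"slope deg",np.degrees(p[0]),k.sum(),len(k))
# tail and front walls at a row
for r in (190,195,200): print(r,g[r,278:296].astype(int).tolist(),g[r,536:556].astype(int).tolist())
print("tail/front x", (onz(m,[(286,195),(546,195)],.067)-O)@v)
E
```

```text
[90, 89, 88, 88, 87, 82, 73, 65, 61, 62, 66, 72, 78, 81, 82, 78, 74, 72, 73, 76, 78, 79] [128, 128, 128, 128, 125, 115, 98, 78, 65, 63, 69, 81, 94, 102, 102, 98, 90, 84, 82, 89, 97, 100] [131, 131, 132, 132, 131, 122, 104, 81, 64, 60, 65, 77, 90, 98, 99, 96, 89, 80, 78, 86, 98, 103]
left wall y at tray origin 0.056832991340139256 slope deg 0.22684601852871322 32 32
190 [96, 96, 94, 92, 91, 87, 80, 77, 77, 77, 76, 70, 62, 55, 53, 57, 66, 74] [52, 48, 44, 43, 43, 44, 52, 72, 101, 130, 151, 160, 158, 142, 119, 99, 89, 87, 88, 87]
195 [95, 95, 94, 94, 92, 88, 80, 76, 76, 77, 75, 70, 64, 57, 52, 56, 65, 74] [48, 45, 44, 44, 45, 51, 68, 96, 125, 148, 159, 160, 147, 125, 105, 96, 94, 93, 94, 95]
200 [94, 94, 94, 94, 92, 89, 82, 77, 75, 75, 75, 71, 64, 57, 52, 56, 66, 74] [46, 46, 46, 46, 52, 66, 91, 120, 144, 158, 161, 150, 130, 110, 100, 97, 96, 96, 97, 96]
tail/front x [-0.23   -0.1165]
```

The tray's lateral error is about 0 and its x position agrees. I'll continue straight along the deck axis.

arm_command:
  targets:
    - {"x": -0.013,"y": 0.13,"z": 0,"rx": 0,"ry": 0,"rz": 0,"claw": 1}
    - {"x": -0.015,"y": 0.15,"z": 0,"rx": 0,"ry": 0,"rz": 0,"claw": 1}
    - {"x": -0.015,"y": 0.15,"z": 0,"rx": 0,"ry": 0,"rz": 0,"claw": 1}
    - {"x": -0.015,"y": 0.15,"z": 0,"rx": 0,"ry": 0,"rz": 0,"claw": 1}
    - {"x": -0.015,"y": 0.15,"z": 0,"rx": 0,"ry": 0,"rz": 0,"claw": 1}
  force: 90

```text
time: 6.28
ee_pos: [0.5009, 0.164, 0.0818]
orientation: [0.001, -0.05, 0.999, -0.002]
contact_force: [0.2, -7.9, 6.0]
finger_gap: 0.0086
grip_force: 88.5
```

```bash
python3 st.py
```

```text
t 6.28 tray in deck x,y mm -143.29 -0.39 z 0.08182517276471656 yaw 95.75478427009466 toolz [ 0.0019 -0.0032 -1.    ] F along,side,z -7.883328877296172 -0.5768448770119248 6.028113139447052 tq [-1.6615 -0.0465  0.0629] 0.008629023277948508 88.53662610054016
```

arm_command:
  targets:
    - {"x": -0.017,"y": 0.14,"z": 0,"rx": 0,"ry": 0,"rz": 0,"claw": 1}
    - {"x": -0.017,"y": 0.14,"z": 0,"rx": 0,"ry": 0,"rz": 0,"claw": 1}
    - {"x": -0.017,"y": 0.14,"z": 0,"rx": 0,"ry": 0,"rz": 0,"claw": 1}
    - {"x": -0.016,"y": 0.14,"z": 0,"rx": 0,"ry": 0,"rz": 0,"claw": 1}
    - {"x": -0.016,"y": 0.14,"z": 0,"rx": 0,"ry": 0,"rz": 0,"claw": 1}
  force: 90

```text
time: 6.7
ee_pos: [0.4974, 0.192, 0.0816]
orientation: [0.001, -0.05, 0.999, -0.002]
contact_force: [1.0, -7.2, 5.0]
finger_gap: 0.0085
grip_force: 88.4
```

```bash
python3 st.py
```

```text
t 6.7 tray in deck x,y mm -115.03 0.31 z 0.0815842226908564 yaw 95.76564410865004 toolz [ 0.0012 -0.0033 -1.    ] F along,side,z -7.289498125542313 0.2674350345561934 5.0046245465147035 tq [-1.5057 -0.1283  0.0479] 0.008498103519762608 88.40410709381104
```

arm_command:
  targets:
    - {"x": -0.014,"y": 0.15,"z": 0,"rx": 0,"ry": 0,"rz": 0,"claw": 1}
    - {"x": -0.014,"y": 0.15,"z": 0,"rx": 0,"ry": 0,"rz": 0,"claw": 1}
    - {"x": -0.014,"y": 0.15,"z": 0,"rx": 0,"ry": 0,"rz": 0,"claw": 1}
    - {"x": -0.015,"y": 0.15,"z": 0,"rx": 0,"ry": 0,"rz": 0,"claw": 1}
    - {"x": -0.015,"y": 0.15,"z": 0,"rx": 0,"ry": 0,"rz": 0,"claw": 1}
  force: 90

```text
time: 7.12
ee_pos: [0.4937, 0.2233, 0.0809]
orientation: [-0.0, -0.05, 0.999, -0.0]
contact_force: [0.2, -2.8, -2.8]
finger_gap: 0.0085
grip_force: 87.9
```

```bash
python3 st.py
```

```text
t 7.12 tray in deck x,y mm -83.56 0.85 z 0.08089288492083743 yaw 95.72211166190203 toolz [-0.0009 -0.0009 -1.    ] F along,side,z -2.7960992934898288 -0.0584962505384411 -2.817871942059637 tq [-0.6046 -0.154  -0.0325] 0.008476155925571011 87.90557384490967
```

arm_command:
  targets:
    - {"x": -0.01,"y": 0.15,"z": -0.005,"rx": 0,"ry": 0,"rz": 0,"claw": 1}
    - {"x": -0.01,"y": 0.15,"z": 0,"rx": 0,"ry": 0,"rz": 0,"claw": 1}
    - {"x": -0.01,"y": 0.15,"z": 0,"rx": 0,"ry": 0,"rz": 0,"claw": 1}
    - {"x": -0.013,"y": 0.15,"z": 0,"rx": 0,"ry": 0,"rz": 0,"claw": 1}
    - {"x": -0.013,"y": 0.15,"z": 0,"rx": 0,"ry": 0,"rz": 0,"claw": 1}
  force: 90

```text
time: 7.53
ee_pos: [0.4913, 0.254, 0.0809]
orientation: [-0.0, -0.05, 0.999, -0.0]
contact_force: [0.2, -1.9, -4.7]
finger_gap: 0.0084
grip_force: 87.6
```

```bash
python3 st.py
```

```text
t 7.53 tray in deck x,y mm -52.73 0.07 z 0.08086967773996095 yaw 95.74280761836692 toolz [-0.0006 -0.     -1.    ] F along,side,z -1.94980338760403 -0.027909367484662856 -4.67983381488353 tq [-0.4807 -0.0281  0.0296] 0.008380971102182682 87.61344194412231
```

arm_command:
  targets:
    - {"x": -0.015,"y": 0.15,"z": 0,"rx": 0,"ry": 0,"rz": 0,"claw": 1}
    - {"x": -0.015,"y": 0.15,"z": 0,"rx": 0,"ry": 0,"rz": 0,"claw": 1}
    - {"x": -0.015,"y": 0.15,"z": 0,"rx": 0,"ry": 0,"rz": 0,"claw": 1}
    - {"x": -0.015,"y": 0.15,"z": 0,"rx": 0,"ry": 0,"rz": 0,"claw": 1}
    - {"x": -0.012,"y": 0.12,"z": 0,"rx": 0,"ry": 0,"rz": 0,"claw": 1}
  force: 90

```text
time: 7.95
ee_pos: [0.4885, 0.2829, 0.081]
orientation: [-0.0, -0.05, 0.999, 0.0]
contact_force: [-0.1, -1.9, -5.8]
finger_gap: 0.0084
grip_force: 87.7
```

```bash
python3 st.py
```

```text
t 7.95 tray in deck x,y mm -23.73 0.02 z 0.08095302189739871 yaw 95.74658774619392 toolz [-0.0004  0.     -1.    ] F along,side,z -1.8619484780320563 -0.28074302409853297 -5.775625283916476 tq [-0.4263 -0.0823  0.0038] 0.00838536908529064 87.65413641929626
```

arm_command:
  targets:
    - {"x": -0.01,"y": 0.1,"z": -0.005,"rx": 0,"ry": 0,"rz": 0,"claw": 1}
    - {"x": -0.01,"y": 0.1,"z": -0.005,"rx": 0,"ry": 0,"rz": 0,"claw": 1}
    - {"x": -0.009,"y": 0.09,"z": -0.005,"rx": 0,"ry": 0,"rz": 0,"claw": 1}
    - {"x": -0.008,"y": 0.08,"z": 0,"rx": 0,"ry": 0,"rz": 0,"claw": 1}
    - {"x": -0.004,"y": 0.04,"z": 0,"rx": 0,"ry": 0,"rz": 0,"claw": 1}
  force: 90

```text
time: 8.37
ee_pos: [0.4872, 0.2988, 0.0807]
orientation: [0.0, -0.05, 0.999, 0.0]
contact_force: [0.1, -4.1, -2.5]
finger_gap: 0.0085
grip_force: 88.3
```

```bash
python3 st.py
```

```text
t 8.37 tray in deck x,y mm -7.75 -0.34 z 0.08073253375200849 yaw 95.73357432231325 toolz [ 0.0005  0.0001 -1.    ] F along,side,z -4.103306750652306 -0.2800321733941699 -2.4840770064445747 tq [-0.5974 -0.0865 -0.0055] 0.00851592839999965 88.32571506500244
```

arm_command:
  targets:
    - {"x": -0.002,"y": 0.025,"z": 0,"rx": 0,"ry": 0,"rz": 0,"claw": 1}
    - {"x": -0.002,"y": 0.025,"z": 0,"rx": 0,"ry": 0,"rz": 0,"claw": 1}
    - {"x": -0.002,"y": 0.02,"z": 0,"rx": 0,"ry": 0,"rz": 0,"claw": 1}
    - {"x": 0,"y": 0,"z": 0,"rx": 0,"ry": 0,"rz": 0,"claw": 1}
    - {"x": 0,"y": 0,"z": 0,"rx": 0,"ry": 0,"rz": 0,"claw": 1}
  force: 90

```text
time: 8.78
ee_pos: [0.487, 0.3014, 0.0807]
orientation: [0.0, -0.05, 0.999, 0.0]
contact_force: [-0.0, -3.0, -0.6]
finger_gap: 0.0085
grip_force: 88.5
```

arm_command:
  targets:
    - {"x": -0.001,"y": 0.015,"z": 0,"rx": 0,"ry": 0,"rz": 0,"claw": 1}
    - {"x": -0.002,"y": 0.015,"z": 0,"rx": 0,"ry": 0,"rz": 0,"claw": 1}
    - {"x": -0.001,"y": 0,"z": 0,"rx": 0,"ry": 0,"rz": 0,"claw": 1}
    - {"x": 0,"y": 0,"z": 0,"rx": 0,"ry": 0,"rz": 0,"claw": 1}
    - {"x": 0,"y": 0,"z": 0,"rx": 0,"ry": 0,"rz": 0,"claw": 1}
  force: 90

```text
time: 9.2
ee_pos: [0.4869, 0.3025, 0.0807]
orientation: [0.0, -0.05, 0.999, 0.0]
contact_force: [1.3, -5.4, 1.5]
finger_gap: 0.0083
grip_force: 88.7
```

```bash
python3 st.py
```

```text
t 9.2 tray in deck x,y mm -4.04 -0.35 z 0.08066722513069244 yaw 95.730872263611 toolz [ 0.0005  0.     -1.    ] F along,side,z -5.483589303543132 0.7818757970949464 1.5373119759519427 tq [-0.7963 -0.1198 -0.0047] 0.008344537314725948 88.74175071716309
```

arm_command:
  targets:
    - {"x": -0.001,"y": 0.015,"z": 0,"rx": 0,"ry": 0,"rz": 0,"claw": 1}
    - {"x": -0.002,"y": 0.015,"z": 0,"rx": 0,"ry": 0,"rz": 0,"claw": 1}
    - {"x": 0,"y": 0,"z": 0,"rx": 0,"ry": 0,"rz": 0,"claw": 1}
    - {"x": 0,"y": 0,"z": 0,"rx": 0,"ry": 0,"rz": 0,"claw": 1}
    - {"x": 0,"y": 0,"z": 0,"rx": 0,"ry": 0,"rz": 0,"claw": 1}
  force: 90

```text
time: 9.62
ee_pos: [0.4867, 0.3037, 0.0807]
orientation: [0.0, -0.05, 0.999, -0.0]
contact_force: [-0.2, -4.9, 2.5]
finger_gap: 0.0084
grip_force: 88.9
```

```bash
python3 st.py
```

```text
t 9.62 tray in deck x,y mm -2.83 -0.29 z 0.0806669604492648 yaw 95.736831570082 toolz [ 0.0004 -0.     -1.    ] F along,side,z -4.895579354167488 -0.6755002540735845 2.50921049908514 tq [-0.8503 -0.08   -0.0063] 0.008436381542508187 88.87770295143127
```

```bash
python3 - <<'E'
from h import *
import pickle
m=pickle.load(open("w2.pkl","rb")); im=cv2.imread("pics/w2.png"); O=np.array([.4820,.3473]); v=np.array([-.1005,.9949])
for r in (136,139,142): 
    p=im[r,455:490].mean(1); print(p.astype(int).tolist()); k=455+np.argmax(p<130); print(k,(onz(m,[(k-.5,r)],.059)-O)@v*1e3-58)
E
```

```text
[237, 236, 227, 224, 221, 208, 186, 138, 75, 28, 14, 15, 4, 10, 20, 21, 36, 40, 37, 37, 41, 35, 32, 45, 93, 131, 117, 89, 104, 133, 144, 157, 170, 173, 171]
463 [-1.18336032]
[237, 236, 229, 225, 226, 223, 208, 147, 76, 26, 9, 14, 23, 1, 15, 23, 30, 36, 42, 36, 31, 37, 38, 55, 112, 170, 170, 126, 114, 141, 157, 165, 189, 211, 217]
463 [-1.14258376]
[235, 228, 225, 225, 224, 211, 160, 110, 63, 23, 15, 16, 20, 17, 4, 24, 31, 41, 34, 37, 41, 34, 37, 52, 99, 130, 124, 101, 117, 140, 152, 162, 170, 175, 168]
462 [-2.14323284]
```

arm_command:
  targets:
    - {"x": -0.001,"y": 0.015,"z": 0.003,"rx": 0,"ry": 0,"rz": 0,"claw": 1}
    - {"x": -0.002,"y": 0.015,"z": 0,"rx": 0,"ry": 0,"rz": 0,"claw": 1}
    - {"x": 0,"y": 0,"z": 0,"rx": 0,"ry": 0,"rz": 0,"claw": 1}
    - {"x": 0,"y": 0,"z": 0,"rx": 0,"ry": 0,"rz": 0,"claw": 1}
    - {"x": 0,"y": 0,"z": 0,"rx": 0,"ry": 0,"rz": 0,"claw": 1}
  force: 90

```text
time: 10.03
ee_pos: [0.4865, 0.3049, 0.0806]
orientation: [0.0, -0.05, 0.999, 0.0]
contact_force: [1.3, -4.2, 1.9]
finger_gap: 0.0085
grip_force: 88.8
```

The pad's face should be met near tray x ≈ −1 mm, so it's close now. I'll use small steps.

arm_command:
  targets:
    - {"x": -0.001,"y": 0.01,"z": 0,"rx": 0,"ry": 0,"rz": 0,"claw": 1}
    - {"x": -0.001,"y": 0.01,"z": 0,"rx": 0,"ry": 0,"rz": 0,"claw": 1}
    - {"x": 0,"y": 0,"z": 0,"rx": 0,"ry": 0,"rz": 0,"claw": 1}
    - {"x": 0,"y": 0,"z": 0,"rx": 0,"ry": 0,"rz": 0,"claw": 1}
    - {"x": 0,"y": 0,"z": 0,"rx": 0,"ry": 0,"rz": 0,"claw": 1}
  force: 90

```text
time: 10.45
ee_pos: [0.4864, 0.3057, 0.0807]
orientation: [0.0, -0.05, 0.999, -0.0]
contact_force: [1.5, -5.0, 1.5]
finger_gap: 0.0086
grip_force: 88.8
```

```bash
python3 st.py
```

```text
t 10.45 tray in deck x,y mm -0.83 -0.19 z 0.0806767423367517 yaw 95.73048145534851 toolz [ 0.     -0.0001 -1.    ] F along,side,z -5.114729658138194 0.9794644381243082 1.4592091008061723 tq [-0.789  -0.1402 -0.0335] 0.008607158757844562 88.83036375045776
```

arm_command:
  targets:
    - {"x": -0.001,"y": 0.01,"z": 0,"rx": 0,"ry": 0,"rz": 0,"claw": 1}
    - {"x": -0.001,"y": 0.01,"z": 0,"rx": 0,"ry": 0,"rz": 0,"claw": 1}
    - {"x": 0,"y": 0,"z": 0,"rx": 0,"ry": 0,"rz": 0,"claw": 1}
    - {"x": 0,"y": 0,"z": 0,"rx": 0,"ry": 0,"rz": 0,"claw": 1}
    - {"x": 0,"y": 0,"z": 0,"rx": 0,"ry": 0,"rz": 0,"claw": 1}
  force: 90

```text
time: 10.87
ee_pos: [0.4863, 0.3065, 0.0807]
orientation: [-0.0, -0.05, 0.999, -0.0]
contact_force: [1.2, -4.6, 1.8]
finger_gap: 0.0087
grip_force: 88.8
```

```bash
python3 st.py
```

```text
t 10.87 tray in deck x,y mm -0.03 -0.16 z 0.08065644540289163 yaw 95.72837958091941 toolz [-0.0001 -0.0001 -1.    ] F along,side,z -4.662992538781604 0.737301118508592 1.757178423398153 tq [-0.836  -0.1456 -0.0237] 0.008671348226572494 88.83711218833923
```

arm_command:
  targets:
    - {"x": -0.001,"y": 0.01,"z": 0,"rx": 0,"ry": 0,"rz": 0,"claw": 1}
    - {"x": -0.001,"y": 0.01,"z": 0,"rx": 0,"ry": 0,"rz": 0,"claw": 1}
    - {"x": 0,"y": 0.01,"z": 0,"rx": 0,"ry": 0,"rz": 0,"claw": 1}
    - {"x": 0,"y": 0,"z": 0,"rx": 0,"ry": 0,"rz": 0,"claw": 1}
    - {"x": 0,"y": 0,"z": 0,"rx": 0,"ry": 0,"rz": 0,"claw": 1}
  force: 90

```text
time: 11.28
ee_pos: [0.4862, 0.3076, 0.0807]
orientation: [-0.0, -0.05, 0.999, -0.0]
contact_force: [0.8, -4.9, 1.9]
finger_gap: 0.0089
grip_force: 88.9
```

```bash
python3 st.py
```

```text
t 11.28 tray in deck x,y mm 1.13 -0.18 z 0.08067681993852738 yaw 95.72691527149748 toolz [-0.0001 -0.0001 -1.    ] F along,side,z -4.947600587387064 0.28417062180049757 1.9041400613436574 tq [-0.8639 -0.1157  0.0104] 0.00887436432833727 88.86564373970032
```

arm_command:
  targets:
    - {"x": -0.001,"y": 0.01,"z": 0,"rx": 0,"ry": 0,"rz": 0,"claw": 1}
    - {"x": -0.001,"y": 0.01,"z": 0,"rx": 0,"ry": 0,"rz": 0,"claw": 1}
    - {"x": -0.001,"y": 0.01,"z": 0,"rx": 0,"ry": 0,"rz": 0,"claw": 1}
    - {"x": 0,"y": 0,"z": 0,"rx": 0,"ry": 0,"rz": 0,"claw": 1}
    - {"x": 0,"y": 0,"z": 0,"rx": 0,"ry": 0,"rz": 0,"claw": 1}
  force: 90

```text
time: 11.7
ee_pos: [0.4861, 0.3089, 0.0807]
orientation: [-0.0, -0.05, 0.999, -0.0]
contact_force: [0.5, -4.7, 1.2]
finger_gap: 0.0086
grip_force: 88.8
```

```bash
python3 st.py
```

```text
t 11.7 tray in deck x,y mm 2.36 -0.18 z 0.08065313091803078 yaw 95.7302755771935 toolz [-0.0001 -0.0001 -1.    ] F along,side,z -4.701009832022897 0.012629761536728094 1.2133194694752847 tq [-0.8346 -0.0831 -0.0306] 0.008624084234854928 88.8265872001648
```

arm_command:
  targets:
    - {"x": -0.001,"y": 0.01,"z": 0,"rx": 0,"ry": 0,"rz": 0,"claw": 1}
    - {"x": -0.001,"y": 0.01,"z": 0,"rx": 0,"ry": 0,"rz": 0,"claw": 1}
    - {"x": -0.001,"y": 0.01,"z": 0,"rx": 0,"ry": 0,"rz": 0,"claw": 1}
    - {"x": 0,"y": 0,"z": 0,"rx": 0,"ry": 0,"rz": 0,"claw": 1}
    - {"x": 0,"y": 0,"z": 0,"rx": 0,"ry": 0,"rz": 0,"claw": 1}
  force: 90

```text
time: 12.12
ee_pos: [0.486, 0.3098, 0.0807]
orientation: [-0.0, -0.05, 0.999, -0.0]
contact_force: [0.9, -7.4, 1.5]
finger_gap: 0.0087
grip_force: 88.9
```

```bash
python3 st.py
```

```text
t 12.12 tray in deck x,y mm 3.26 -0.2 z 0.0806866319557502 yaw 95.73164858013904 toolz [-0.0001 -0.0007 -1.    ] F along,side,z -7.497039695569954 0.1863399504926789 1.5035549542409599 tq [-1.1245 -0.0759 -0.0014] 0.008716862283821096 88.9070177078247
```

Contact is made: force rose about 2.8 N above friction. Advance a bit more.

arm_command:
  targets:
    - {"x": -0.001,"y": 0.01,"z": 0,"rx": 0,"ry": 0,"rz": 0,"claw": 1}
    - {"x": -0.001,"y": 0.01,"z": 0,"rx": 0,"ry": 0,"rz": 0,"claw": 1}
    - {"x": 0,"y": 0,"z": 0,"rx": 0,"ry": 0,"rz": 0,"claw": 1}
    - {"x": 0,"y": 0,"z": 0,"rx": 0,"ry": 0,"rz": 0,"claw": 1}
    - {"x": 0,"y": 0,"z": 0,"rx": 0,"ry": 0,"rz": 0,"claw": 1}
  force: 90

```text
time: 12.53
ee_pos: [0.4859, 0.3101, 0.0807]
orientation: [-0.0, -0.05, 0.999, -0.001]
contact_force: [0.7, -9.5, 1.9]
finger_gap: 0.0081
grip_force: 89.0
```

```bash
python3 st.py
```

```text
t 12.53 tray in deck x,y mm 3.62 -0.19 z 0.0806685781139342 yaw 95.72827554713865 toolz [-0.0002 -0.0015 -1.    ] F along,side,z -9.478412717303982 -0.23504655808177685 1.9203754200470238 tq [-1.4289 -0.1777 -0.006 ] 0.008147049349320113 89.04275894165039
```

arm_command:
  targets:
    - {"x": -0.001,"y": 0.01,"z": 0,"rx": 0,"ry": 0,"rz": 0,"claw": 1}
    - {"x": -0.001,"y": 0.01,"z": 0,"rx": 0,"ry": 0,"rz": 0,"claw": 1}
    - {"x": -0.001,"y": 0.01,"z": 0,"rx": 0,"ry": 0,"rz": 0,"claw": 1}
    - {"x": -0.001,"y": 0.01,"z": 0,"rx": 0,"ry": 0,"rz": 0,"claw": 1}
    - {"x": 0,"y": 0,"z": 0,"rx": 0,"ry": 0,"rz": 0,"claw": 1}
  force: 90

```text
time: 12.95
ee_pos: [0.4859, 0.3109, 0.0807]
orientation: [-0.0, -0.05, 0.999, -0.002]
contact_force: [2.3, -15.0, 4.6]
finger_gap: 0.0084
grip_force: 89.4
```

```bash
python3 st.py
```

```text
t 12.95 tray in deck x,y mm 4.38 -0.24 z 0.08073107991724766 yaw 95.72432257577361 toolz [-0.0003 -0.0032 -1.    ] F along,side,z -15.156186959213137 0.7403778017426507 4.606738505035245 tq [-2.1933 -0.1864  0.0418] 0.008373255838396302 89.35430645942688
```

The force is about 15 N in total, of which about 9–11 N is on the buffer. I'll hold, then relax a little before opening.

arm_command:
  targets:
    - {"x": 0,"y": 0,"z": 0,"rx": 0,"ry": 0,"rz": 0,"claw": 1}
    - {"x": 0,"y": 0,"z": 0,"rx": 0,"ry": 0,"rz": 0,"claw": 1}
    - {"x": 0,"y": 0,"z": 0,"rx": 0,"ry": 0,"rz": 0,"claw": 1}
    - {"x": 0,"y": 0,"z": 0,"rx": 0,"ry": 0,"rz": 0,"claw": 1}
    - {"x": 0,"y": 0,"z": 0,"rx": 0,"ry": 0,"rz": 0,"claw": 1}
  force: 90

```text
time: 13.37
ee_pos: [0.4859, 0.3109, 0.0807]
orientation: [-0.0, -0.05, 0.999, -0.002]
contact_force: [0.7, -14.6, 3.9]
finger_gap: 0.0084
grip_force: 89.3
```

arm_command:
  targets:
    - {"x": 0.001,"y": -0.02,"z": 0,"rx": 0,"ry": 0,"rz": 0,"claw": 1}
    - {"x": 0.002,"y": -0.02,"z": 0,"rx": 0,"ry": 0,"rz": 0,"claw": 1}
    - {"x": 0.002,"y": -0.02,"z": 0,"rx": 0,"ry": 0,"rz": 0,"claw": 1}
    - {"x": 0,"y": 0,"z": 0,"rx": 0,"ry": 0,"rz": 0,"claw": 1}
    - {"x": 0,"y": 0,"z": 0,"rx": 0,"ry": 0,"rz": 0,"claw": 1}
  force: 90

```text
time: 13.78
ee_pos: [0.4859, 0.3101, 0.0806]
orientation: [-0.0, -0.05, 0.999, -0.0]
contact_force: [0.6, -4.6, 1.9]
finger_gap: 0.0085
grip_force: 89.0
```

```bash
python3 st.py
```

```text
t 13.78 tray in deck x,y mm 3.59 -0.17 z 0.0806491182315383 yaw 95.73193216043951 toolz [-0.     -0.0002 -1.    ] F along,side,z -4.60039794398415 0.13037273261211862 1.882874550561561 tq [-0.8139 -0.1506 -0.009 ] 0.008450044742325307 88.99633884429932
```

arm_command:
  targets:
    - {"x": 0,"y": 0,"z": 0,"rx": 0,"ry": 0,"rz": 0,"claw": 0.75}
    - {"x": 0,"y": 0,"z": 0,"rx": 0,"ry": 0,"rz": 0,"claw": 0.7}
    - {"x": 0,"y": 0,"z": 0,"rx": 0,"ry": 0,"rz": 0,"claw": 0.6}
    - {"x": 0,"y": 0,"z": 0,"rx": 0,"ry": 0,"rz": 0,"claw": 0.5}
    - {"x": 0,"y": 0,"z": 0,"rx": 0,"ry": 0,"rz": 0,"claw": 0.35}
  force: 20

```text
time: 14.2
ee_pos: [0.4858, 0.3105, 0.0806]
orientation: [-0.0, -0.05, 0.999, 0.0]
contact_force: [0.4, -0.3, -0.4]
finger_gap: 0.0277
grip_force: 0.0
```

```bash
python3 st.py
```

```text
t 14.2 tray in deck x,y mm 3.97 -0.09 z 0.08058790933685883 yaw 95.74212569993303 toolz [-0.0001  0.0004 -1.    ] F along,side,z -0.29712241541640255 0.4179164900028548 -0.37290338299106174 tq [-0.0322 -0.0107  0.0309] 0.02765134937799842 0.0
```

Released. Now rise and look at the retaining arm's peg.

arm_command:
  targets:
    - {"x": 0,"y": 0,"z": 0.3,"rx": 0,"ry": 0,"rz": 0,"claw": 0.3}
    - {"x": 0,"y": 0,"z": 0.5,"rx": 0,"ry": 0,"rz": 0,"claw": 0.3}
    - {"x": 0,"y": 0,"z": 0.6,"rx": 0,"ry": 0,"rz": 0,"claw": 0.3}
    - {"x": 0,"y": 0,"z": 0.6,"rx": 0,"ry": 0,"rz": 0,"claw": 0.3}
    - {"x": 0,"y": 0,"z": 0.6,"rx": 0,"ry": 0,"rz": 0,"claw": 0.3}
  force: 30

```text
time: 14.62
ee_pos: [0.4857, 0.3103, 0.1857]
orientation: [-0.0, -0.05, 0.999, 0.0]
contact_force: [0.5, -0.4, 0.3]
finger_gap: 0.0301
grip_force: 0.0
```

arm_command:
  targets:
    - {"x": 0.6,"y": -0.35,"z": 0,"rx": 0,"ry": 0,"rz": 0,"claw": 0.3}
    - {"x": 0.6,"y": -0.35,"z": 0,"rx": 0,"ry": 0,"rz": 0,"claw": 0.3}
    - {"x": 0.6,"y": -0.35,"z": 0,"rx": 0,"ry": 0,"rz": 0,"claw": 0.3}
    - {"x": 0.6,"y": -0.35,"z": 0,"rx": 0,"ry": 0,"rz": 0,"claw": 0.3}
    - {"x": 0.5,"y": -0.35,"z": 0,"rx": 0,"ry": 0,"rz": 0,"claw": 0.3}
  force: 30

```text
time: 15.03
ee_pos: [0.6033, 0.2394, 0.1845]
orientation: [0.0, -0.05, 0.999, 0.0]
contact_force: [-0.7, 0.7, -0.9]
finger_gap: 0.0296
grip_force: 0.0
```

```bash
python3 - <<'E'
from h import *
import pickle
m,im=snap("wrist","w6"); pickle.dump(m,open("w6.pkl","wb"))
E
python3 st.py
```

```text
t 15.08 tray in deck x,y mm -81.65 -112.41 z 0.18400736829950867 yaw 95.55451406615963 toolz [ 0.0015 -0.0007 -1.    ] F along,side,z -3.727333991382192 -0.4105576490487058 -0.496797502198892 tq [-0.0876  0.0721  0.0548] 0.030089184524173928 0.0
```

View pics/w6.png

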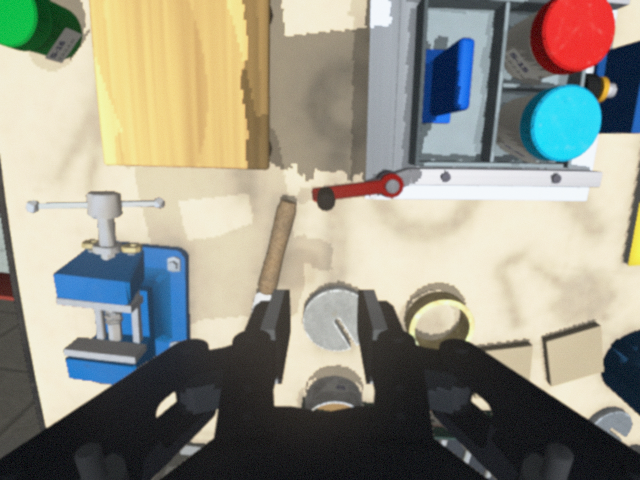

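The view shows the tray in the guides with both jars standing. The arm is still open, with its peg top near (325,199) and its pivot at (391,185). That was my 11th picture, one over the limit of 10, so I'll view no more and use numbers only.

```bash
python3 - <<'E'
from h import *
import pickle
np.set_printoptions(precision=4,suppress=True)
m=pickle.load(open("w6.pkl","rb")); im=cv2.imread("pics/w6.png")
b=np.zeros(im.shape[:2],bool); b[178:215,308:345]=im[178:215,308:345].max(2)<60
for c,s,l in blobs(b,30): (cc,r)=cv2.minEnclosingCircle(np.argwhere(l)[:,::-1].astype(np.float32)); print(c,s,cc,r,onz(m,[c,cc],.101))
print(im[190:212:2,312:342:2].max(2))
piv=onz(m,[(391.5,185.5)],.066)[0]; O=np.array([.4820,.3473]); v=np.array([-.1005,.9949]); n=np.array([v[1],-v[0]]); print("pivot",piv,"exp",O-.071*v+.070*n)
P=np.array([.5588,.2839])
for q in (0,.25,.5,.75,1,1.25,1.5,1.745,1.80):
    a=np.radians(10)-q; e=-np.cos(a)*v+np.sin(a)*n; print(q,P+.048*e)
E
python3 st.py
```

```text
[[159 141 129 106  69  61  64  66  63  62 110 152 151 154 155]
 [142 126 124  83  64  62  61  62  58  56  73 142 154 154 155]
 [154 121 117  71  66  65  65  65  66  63  64 119 153 148 149]
 [158 122 117  70  66  71  71  73  71  62  63 104 142 153 148]
 [173 117 116  69  68  67  71  67  66  70  65  90 147 154 155]
 [218 173 133  73  69  68  72  68  73  68  64  92 193 209 212]
 [239 231 180  74  68  69  71  70  71  69  64 109 206 219 221]
 [240 239 226  97  71  67  69  69  69  71  70 133 220 220 222]
 [240 240 238 150  76  68  72  71  66  68  91 178 220 221 221]
 [239 240 239 223 146  79  69  71  70  92 158 213 219 219 222]
 [239 240 242 241 232 177 157 133 154 184 211 214 220 222 224]]
pivot [0.5585 0.2838] exp [0.5588 0.2837]
0 [0.5718 0.2377]
0.25 [0.56   0.2359]
0.5 [0.5481 0.2371]
0.75 [0.5369 0.2412]
1 [0.527 0.248]
1.25 [0.5191 0.257 ]
1.5 [0.5136 0.2676]
1.745 [0.511  0.2791]
1.8 [0.5109 0.2817]
t 15.08 tray in deck x,y mm -81.65 -112.41 z 0.18400736829950867 yaw 95.55451406615963 toolz [ 0.0015 -0.0007 -1.    ] F along,side,z -3.727333991382192 -0.4105576490487058 -0.496797502198892 tq [-0.0876  0.0721  0.0548] 0.030089184524173928 0.0
```

arm_command:
  targets:
    - {"x": -0.16,"y": -0.01,"z": -0.2,"rx": 0,"ry": 0,"rz": 0,"claw": 0.3}
    - {"x": -0.16,"y": -0.01,"z": -0.2,"rx": 0,"ry": 0,"rz": 0,"claw": 0.3}
    - {"x": -0.16,"y": -0.01,"z": -0.2,"rx": 0,"ry": 0,"rz": 0,"claw": 0.3}
    - {"x": -0.16,"y": -0.01,"z": -0.2,"rx": 0,"ry": 0,"rz": 0,"claw": 0.3}
    - {"x": -0.15,"y": 0,"z": -0.2,"rx": 0,"ry": 0,"rz": 0,"claw": 0.3}
  force: 30

```text
time: 15.5
ee_pos: [0.5698, 0.2387, 0.1442]
orientation: [-0.0, -0.05, 0.999, 0.0]
contact_force: [0.5, 0.4, -0.4]
finger_gap: 0.0298
grip_force: 0.0
```

arm_command:
  targets:
    - {"x": 0,"y": 0,"z": 0,"rx": 0,"ry": 0,"rz": 0,"claw": 0.3}
    - {"x": 0,"y": 0,"z": 0,"rx": 0,"ry": 0,"rz": 0,"claw": 0.3}
    - {"x": 0,"y": 0,"z": 0,"rx": 0,"ry": 0,"rz": 0,"claw": 0.3}
    - {"x": 0,"y": 0,"z": 0,"rx": 0,"ry": 0,"rz": 0,"claw": 0.3}
    - {"x": 0,"y": 0,"z": 0,"rx": 0,"ry": 0,"rz": 0,"claw": 0.3}
  force: 30

```text
time: 15.92
ee_pos: [0.5708, 0.2386, 0.1451]
orientation: [0.0, -0.05, 0.999, 0.0]
contact_force: [-0.1, -0.3, 0.4]
finger_gap: 0.0303
grip_force: 0.0
```

```bash
python3 - <<'E'
from h import *
np.set_printoptions(precision=4,suppress=True)
m,im=snap("wrist","w7"); s=bot.read_state(); print(s["ee_pos"])
uv=cv2.projectPoints(np.array([[.5718,.2377,.101]]),*[np.zeros(3)]*2,m["mtx"],m["dist_coeffs"]) if 0 else None
T=np.linalg.inv(m["pose"]); p=(T@[.5718,.2377,.101,1])[:3]; print("expected peg px",323.5+351.2*p[0]/-p[2],244-351.2*p[1]/-p[2])
mx=im.max(2); k=int(round(244-351.2*p[1]/-p[2])); c0=int(round(323.5+351.2*p[0]/-p[2]))
print(mx[k,c0-30:c0+30:2],mx[k-30:k+30:2,c0])
E
```

```text
[0.5707 0.2385 0.145 ]
expected peg px 322.3969392127106 277.22105905863725
[206 211 212 212 217 216 219 220 218 218 184  92  79  82  81  83  84  78
  79 127 185 196 198 198 200 205 224 227 230 232] [ 68  71  72  74  69  67  66  67  72  78  87  90  88  90  86  83  81 113
 211 227 225 227 225 226 228 228 228 228 228 226]
```

arm_command:
  targets:
    - {"x": -0.07,"y": -0.03,"z": -0.31,"rx": 0,"ry": 0,"rz": 0,"claw": 0.3}
    - {"x": 0,"y": 0,"z": -0.31,"rx": 0,"ry": 0,"rz": 0,"claw": 0.3}
    - {"x": 0,"y": 0,"z": -0.31,"rx": 0,"ry": 0,"rz": 0,"claw": 0.3}
    - {"x": 0,"y": 0,"z": -0.31,"rx": 0,"ry": 0,"rz": 0,"claw": 0.3}
    - {"x": 0,"y": 0,"z": -0.31,"rx": 0,"ry": 0,"rz": 0,"claw": 0.3}
  force: 30

```text
time: 16.38
ee_pos: [0.5678, 0.2373, 0.0823]
orientation: [0.0, -0.05, 0.999, 0.0]
contact_force: [-0.2, 0.6, -0.4]
finger_gap: 0.0299
grip_force: 0.0
```

arm_command:
  targets:
    - {"x": 0,"y": 0,"z": 0,"rx": 0,"ry": 0,"rz": 0,"claw": 0.5}
    - {"x": 0,"y": 0,"z": 0,"rx": 0,"ry": 0,"rz": 0,"claw": 0.6}
    - {"x": 0,"y": 0,"z": 0,"rx": 0,"ry": 0,"rz": 0,"claw": 0.7}
    - {"x": 0,"y": 0,"z": 0,"rx": 0,"ry": 0,"rz": 0,"claw": 0.8}
    - {"x": 0,"y": 0,"z": 0,"rx": 0,"ry": 0,"rz": 0,"claw": 0.9}
  force: 30

```text
time: 16.8
ee_pos: [0.568, 0.2373, 0.0836]
orientation: [0.001, -0.05, 0.999, -0.0]
contact_force: [-0.3, -1.7, 2.1]
finger_gap: 0.0114
grip_force: 29.5
```

```bash
python3 st.py
```

```text
t 16.8 tray in deck x,y mm -77.13 -74.55 z 0.08359673339803514 yaw 95.7276408175581 toolz [ 0.0018  0.0001 -1.    ] F along,side,z -1.6902936776204436 -0.44801602788909534 2.144963933089535 tq [-0.2504 -0.1397 -0.017 ] 0.011357020435309274 29.46736603975296
```

The peg is gripped. Swing it round the arc.

arm_command:
  targets:
    - {"x": -0.1,"y": -0.02,"z": 0,"rx": 0,"ry": 0,"rz": 0,"claw": 0.9}
    - {"x": -0.1,"y": -0.015,"z": 0,"rx": 0,"ry": 0,"rz": 0,"claw": 0.9}
    - {"x": -0.15,"y": 0.01,"z": 0,"rx": 0,"ry": 0,"rz": 0,"claw": 0.9}
    - {"x": -0.15,"y": 0.02,"z": 0,"rx": 0,"ry": 0,"rz": 0,"claw": 0.9}
    - {"x": -0.14,"y": 0.04,"z": 0,"rx": 0,"ry": 0,"rz": 0,"claw": 0.9}
  force: 30

```text
time: 17.22
ee_pos: [0.5422, 0.2375, 0.0835]
orientation: [0.001, -0.05, 0.999, -0.001]
contact_force: [4.0, -7.7, 4.7]
finger_gap: 0.0105
grip_force: 29.9
```

```bash
cat >> st.py <<'E'
P=np.array([.5588,.2839]); e=s["ee_pos"][:2]-P; print("r mm",1e3*np.hypot(*e),"q",np.radians(10)-np.arctan2(e@n,-(e@v)), "pos",s["ee_pos"])
E
python3 st.py
```

```text
t 17.22 tray in deck x,y mm -74.27 -48.86 z 0.08352645788711047 yaw 95.70862131125759 toolz [ 0.0021 -0.002  -1.    ] F along,side,z -8.017355658770738 3.236577202100679 4.666468296628733 tq [-1.2923 -0.5607 -0.2234] 0.010461483464457888 29.924786388874054
r mm 49.25847945754936 q 0.6189088623477469 pos [0.5422 0.2375 0.0835]
```

arm_command:
  targets:
    - {"x": -0.14,"y": 0.06,"z": 0,"rx": 0,"ry": 0,"rz": 0,"claw": 0.9}
    - {"x": -0.13,"y": 0.08,"z": 0,"rx": 0,"ry": 0,"rz": 0,"claw": 0.9}
    - {"x": -0.12,"y": 0.09,"z": 0,"rx": 0,"ry": 0,"rz": 0,"claw": 0.9}
    - {"x": -0.1,"y": 0.11,"z": 0,"rx": 0,"ry": 0,"rz": 0,"claw": 0.9}
    - {"x": -0.1,"y": 0.12,"z": 0,"rx": 0,"ry": 0,"rz": 0,"claw": 0.9}
  force: 30

```text
time: 17.63
ee_pos: [0.5149, 0.2536, 0.0832]
orientation: [-0.004, -0.05, 0.999, -0.004]
contact_force: [-18.4, -22.6, 16.4]
finger_gap: 0.0108
grip_force: 31.7
```

```bash
python3 st.py
```

```text
t 17.63 tray in deck x,y mm -55.54 -23.35 z 0.0831775324327232 yaw 95.7023382313009 toolz [-0.0079 -0.0075 -0.9999] F along,side,z -20.67964548264701 -20.544179238492212 16.42846935466891 tq [-3.6499  2.8077 -0.3142] 0.01077616733880282 31.655101776123047
r mm 53.315650877075676 q 1.2414753035296016 pos [0.5149 0.2536 0.0832]
```

Force is building because the peg is binding between the pads. I'll loosen the fingers and push with the rear one instead.

arm_command:
  targets:
    - {"x": 0,"y": 0,"z": 0,"rx": 0,"ry": 0,"rz": 0,"claw": 0.65}
    - {"x": 0,"y": 0,"z": 0,"rx": 0,"ry": 0,"rz": 0,"claw": 0.55}
    - {"x": 0,"y": 0,"z": 0,"rx": 0,"ry": 0,"rz": 0,"claw": 0.55}
    - {"x": 0,"y": 0,"z": 0,"rx": 0,"ry": 0,"rz": 0,"claw": 0.55}
    - {"x": 0,"y": 0,"z": 0,"rx": 0,"ry": 0,"rz": 0,"claw": 0.55}
  force: 30

```text
time: 18.05
ee_pos: [0.5183, 0.2572, 0.0826]
orientation: [-0.0, -0.05, 0.999, 0.0]
contact_force: [-1.0, -0.1, 0.4]
finger_gap: 0.019
grip_force: 0.0
```

```bash
python3 st.py; python3 - <<'E'
from h import *
np.set_printoptions(precision=4,suppress=True,linewidth=150)
m,im=snap("wrist","w8"); h=hsv(im)
red=((h[...,0]<8)|(h[...,0]>172))&(h[...,1]>130)&(h[...,2]>50)
for c,s,l in blobs(red,60): print("red",c,s,onz(m,[c],.066))
b=(h[...,0]>105)&(h[...,0]<125)&(h[...,1]>120)&(h[...,2]>50)
for c,s,l in blobs(b,100): print("blue",c,s)
mt,it=snap("top","t8"); ht=hsv(it); rt=((ht[...,0]<8)|(ht[...,0]>172))&(ht[...,1]>130)
for c,s,l in blobs(rt[200:330,200:410],10): print("top red",c+[200,200],s,onz(mt,[c+[200,200]],.066))
E
```

```text
t 18.05 tray in deck x,y mm -52.25 -27.06 z 0.08255255872201817 yaw 95.73407456768268 toolz [-0.0001  0.0001 -1.    ] F along,side,z -0.005809897451406971 -0.9563054858128238 0.4399239282292632 tq [-0.0049  0.     -0.0643] 0.019038687931915814 0.0
r mm 48.49116554371915 q 1.263778277601839 pos [0.5183 0.2572 0.0826]
red [616.1435 199.8643] [ 584  137   56  123 5128] [[0.4581 0.3846]]
red [311.5631 287.6214] [303 280  21  18 206] [[0.5141 0.2508]]
red [339.2323 329.6803] [331 302  18  56 538] [[0.5349 0.2662]]
blue [453.6658 247.2188] [ 412  184   84  135 7948]
top red [248.0925 283.6399] [ 37  73  23  23 411] [[0.4538 0.3773]]
```

The tool is free again and the arm stands at q≈1.2. I'll close to a loose ~14 mm around the peg and push along the deck axis.

arm_command:
  targets:
    - {"x": -0.01,"y": 0,"z": 0,"rx": 0,"ry": 0,"rz": 0,"claw": 0.67}
    - {"x": -0.03,"y": 0.06,"z": 0,"rx": 0,"ry": 0,"rz": 0,"claw": 0.67}
    - {"x": -0.03,"y": 0.07,"z": 0,"rx": 0,"ry": 0,"rz": 0,"claw": 0.67}
    - {"x": -0.03,"y": 0.07,"z": 0,"rx": 0,"ry": 0,"rz": 0,"claw": 0.67}
    - {"x": -0.03,"y": 0.07,"z": 0,"rx": 0,"ry": 0,"rz": 0,"claw": 0.67}
  force: 30

```text
time: 18.57
ee_pos: [0.5127, 0.2682, 0.0824]
orientation: [-0.0, -0.05, 0.999, -0.0]
contact_force: [-2.2, -3.3, -0.5]
finger_gap: 0.0139
grip_force: 1.2
```

```bash
python3 st.py
```

```text
t 18.57 tray in deck x,y mm -40.78 -22.63 z 0.08244417643048632 yaw 95.73607858773052 toolz [-0.0007 -0.0002 -1.    ] F along,side,z -3.0680185935178956 -2.5136369105831533 -0.5355792679808209 tq [-0.4209  0.2378 -0.0317] 0.01391542406969367 1.2058430537581444
r mm 48.66234704285403 q 1.5175582755354424 pos [0.5127 0.2682 0.0824]
```

arm_command:
  targets:
    - {"x": -0.015,"y": 0.08,"z": 0,"rx": 0,"ry": 0,"rz": 0,"claw": 0.67}
    - {"x": -0.01,"y": 0.08,"z": 0,"rx": 0,"ry": 0,"rz": 0,"claw": 0.67}
    - {"x": -0.01,"y": 0.07,"z": 0,"rx": 0,"ry": 0,"rz": 0,"claw": 0.67}
    - {"x": -0.005,"y": 0.05,"z": 0,"rx": 0,"ry": 0,"rz": 0,"claw": 0.67}
    - {"x": 0,"y": 0.02,"z": 0,"rx": 0,"ry": 0,"rz": 0,"claw": 0.67}
  force: 30

```text
time: 18.98
ee_pos: [0.5116, 0.2805, 0.0827]
orientation: [0.0, -0.05, 0.999, 0.0]
contact_force: [-1.2, -1.3, 0.1]
finger_gap: 0.0139
grip_force: 0.7
```

```bash
python3 st.py
```

```text
t 18.98 tray in deck x,y mm -28.48 -22.74 z 0.08269079106102939 yaw 95.75199071582274 toolz [ 0.0004  0.0003 -1.    ] F along,side,z -1.1345199861699662 -1.3544389309090525 0.054055242960683994 tq [-0.2024  0.1759  0.0031] 0.013938095477221508 0.7285104878246784
r mm 47.319017119265766 q 1.7732098693086964 pos [0.5116 0.2805 0.0827]
```

arm_command:
  targets:
    - {"x": 0,"y": 0.02,"z": 0,"rx": 0,"ry": 0,"rz": 0,"claw": 0.67}
    - {"x": -0.003,"y": 0.02,"z": 0,"rx": 0,"ry": 0,"rz": 0,"claw": 0.67}
    - {"x": -0.002,"y": 0.02,"z": 0,"rx": 0,"ry": 0,"rz": 0,"claw": 0.67}
    - {"x": 0,"y": 0,"z": 0,"rx": 0,"ry": 0,"rz": 0,"claw": 0.67}
    - {"x": 0,"y": 0,"z": 0,"rx": 0,"ry": 0,"rz": 0,"claw": 0.67}
  force: 30

```text
time: 19.4
ee_pos: [0.5116, 0.281, 0.0827]
orientation: [-0.0, -0.05, 0.999, -0.001]
contact_force: [-0.7, -9.7, 1.3]
finger_gap: 0.0141
grip_force: 4.6
```

```bash
python3 st.py
```

```text
t 19.4 tray in deck x,y mm -27.96 -22.78 z 0.08265078924097662 yaw 95.71521820622156 toolz [-0.0001 -0.0025 -1.    ] F along,side,z -9.536074218041659 -1.6494022718130925 1.2918292375281313 tq [-1.4762  0.1142 -0.0042] 0.014057372248834491 4.591429978609085
r mm 47.296475831030655 q 1.7842445724307268 pos [0.5116 0.281  0.0827]
```

The arm is at its dead stop: 9.5 N with no further motion. Relax and lift clear.

arm_command:
  targets:
    - {"x": 0.003,"y": -0.04,"z": 0,"rx": 0,"ry": 0,"rz": 0,"claw": 0.65}
    - {"x": 0.003,"y": -0.03,"z": 0,"rx": 0,"ry": 0,"rz": 0,"claw": 0.62}
    - {"x": 0,"y": 0,"z": 0,"rx": 0,"ry": 0,"rz": 0,"claw": 0.62}
    - {"x": 0,"y": 0,"z": 0,"rx": 0,"ry": 0,"rz": 0,"claw": 0.62}
    - {"x": 0,"y": 0,"z": 0.1,"rx": 0,"ry": 0,"rz": 0,"claw": 0.62}
  force: 30

```text
time: 19.82
ee_pos: [0.5113, 0.2796, 0.0862]
orientation: [-0.001, -0.05, 0.999, -0.0]
contact_force: [0.6, -0.6, -0.1]
finger_gap: 0.0161
grip_force: 0.0
```

arm_command:
  targets:
    - {"x": 0,"y": 0,"z": 0.25,"rx": 0,"ry": 0,"rz": 0,"claw": 0.62}
    - {"x": 0,"y": 0,"z": 0.5,"rx": 0,"ry": 0,"rz": 0,"claw": 0.62}
    - {"x": 0,"y": 0,"z": 0.6,"rx": 0,"ry": 0,"rz": 0,"claw": 0.62}
    - {"x": 0,"y": 0,"z": 0.6,"rx": 0,"ry": 0,"rz": 0,"claw": 0.62}
    - {"x": 0,"y": 0,"z": 0.6,"rx": 0,"ry": 0,"rz": 0,"claw": 0.62}
  force: 30

```text
time: 20.23
ee_pos: [0.5115, 0.2797, 0.1908]
orientation: [0.0, -0.05, 0.999, 0.0]
contact_force: [-0.5, -0.6, -0.2]
finger_gap: 0.0166
grip_force: 0.0
```

arm_command:
  targets:
    - {"x": 0.6,"y": -0.3,"z": 0.1,"rx": 0,"ry": 0,"rz": 0,"claw": 0.3}
    - {"x": 0.6,"y": -0.3,"z": 0.1,"rx": 0,"ry": 0,"rz": 0,"claw": 0.3}
    - {"x": 0.6,"y": -0.2,"z": 0.1,"rx": 0,"ry": 0,"rz": 0,"claw": 0.3}
    - {"x": 0.4,"y": 0,"z": 0,"rx": 0,"ry": 0,"rz": 0,"claw": 0.3}
    - {"x": 0,"y": 0,"z": 0,"rx": 0,"ry": 0,"rz": 0,"claw": 0.3}
  force: 30

```text
time: 20.65
ee_pos: [0.602, 0.2467, 0.2013]
orientation: [0.001, -0.049, 0.999, 0.0]
contact_force: [0.7, 0.1, 1.1]
finger_gap: 0.0298
grip_force: 0.0
```

```bash
python3 - <<'E'
from h import *
np.set_printoptions(precision=4,suppress=True)
O=np.array([.4820,.3473]); v=np.array([-.1005,.9949]); n=np.array([v[1],-v[0]])
D=lambda w:(np.round(1e3*((w-O)@v),1),np.round(-1e3*((w-O)@n),1))
m,im=snap("wrist","w9"); h=hsv(im)
red=((h[...,0]<8)|(h[...,0]>172))&(h[...,1]>130)&(h[...,2]>50); cy=(abs(h[...,0].astype(int)-98)<8)&(h[...,1]>120)&(h[...,2]>100)
for nme,k,z in (("red",red,.066),("lid red",red,.104),("lid cyan",cy,.104)):
    for c,s,l in blobs(k,300): print(nme,c.round(),s[2:],"deck",D(onz(m,[c],z)[0]))
b=(h[...,0]>105)&(h[...,0]<125)&(h[...,1]>120)&(h[...,2]>50)
for c,s,l in blobs(b,300): print("blue",c.round(),s[2:],D(onz(m,[c],.09)[0]))
r=[l for c,s,l in blobs(red,300) if s[4]<4000]
for l in r:
    P=np.argwhere(l)[:,::-1]; w=onz(m,P,.066); c=w.mean(0); e=np.linalg.svd(w-c,full_matrices=False)[2][0]; print("arm dir in deck",e@v,e@n,len(P))
E
python3 st.py
```

```text
red [544.  38.] [  78   78 4834] deck (np.float64(45.1), np.float64(34.4))
red [378. 157.] [ 22  71 786] deck (np.float64(-71.6), np.float64(-50.3))
red [  9. 286.] [ 21  27 357] deck (np.float64(-390.6), np.float64(-156.8))
lid red [544.  38.] [  78   78 4834] deck (np.float64(22.9), np.float64(24.2))
lid red [378. 157.] [ 22  71 786] deck (np.float64(-77.3), np.float64(-48.6))
lid red [  9. 286.] [ 21  27 357] deck (np.float64(-351.6), np.float64(-140.1))
lid cyan [538. 123.] [  70   74 3981] deck (np.float64(25.5), np.float64(-26.4))
lid cyan [111. 276.] [  71   46 1279] deck (np.float64(-267.5), np.float64(-130.8))
lid cyan [166. 301.] [  44   95 2066] deck (np.float64(-228.9), np.float64(-150.6))
lid cyan [106. 359.] [  67   25 1044] deck (np.float64(-285.2), np.float64(-202.0))
blue [600.  89.] [  55   88 2418] (np.float64(75.1), np.float64(-1.6))
blue [428.  85.] [  45   78 2779] (np.float64(-44.1), np.float64(-2.7))
blue [168. 260.] [ 42  57 764] (np.float64(-229.7), np.float64(-123.9))
blue [ 88. 269.] [ 61  44 953] (np.float64(-294.4), np.float64(-131.0))
arm dir in deck -0.020630377370267818 0.9997502925878843 786
arm dir in deck -0.2432027194092829 0.9699374708051697 357
t 20.7 tray in deck x,y mm -70.51 -107.73 z 0.20095215341708553 yaw 95.67535861805685 toolz [ 0.0006  0.0002 -1.    ] F along,side,z 0.1372297244737479 -0.42268461576452837 -0.09096875705182932 tq [ 0.0349  0.0301 -0.0044] 0.02966425972265627 0.0
r mm 55.48988814105979 q -0.5723665988184734 pos [0.6004 0.2472 0.201 ]
```

The arm lies straight across the mouth at deck x ≈ −71.6 mm, which is shut. Both jars stand in the tray, which is seated near x ≈ 0. Handing in.

```bash
python3 -c "
from plant import bot
print(bot.finish_job())"
```

```text
the job is handed in; nothing more can be done
None
```

The job is handed in, with no verdict returned: the tray was pushed to an estimated 10 N on the buffer and released, the jars are standing, and the red arm is shut to its stop and let go, but I viewed 11 pictures, one over the limit of 10.

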